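Open the finial showcase and hold it for a customer

ROBOT

A 7-joint arm with a two-finger parallel gripper is mounted at the origin on the work surface. World frame = base frame: x ahead of the robot, y to its left, z up, the work surface at z = 0. Lengths are in m, angles in rad, forces in N, time in s.
With the tool pointing down it reaches from about 0.35 to 0.9 m from the base axis. Payload 8.1 kg.
Tool frame: the origin (TCP) lies midway between the tips of the shut fingers; the grasp point (between the pads) lies 19 mm behind it (arm.hold_point_z is the distance from the TCP to the grasp point, in m); z points along the fingers, y is the direction in which the jaws open and shut (so a half turn about z gives the same grasp; the last joint's range is limited). The gripper opens to 92 mm and grips with 3 to 60 N. Pads are 19 mm wide; open, the fingers measure 130 mm over their backs; the gripper's body (75 mm by 190 mm) begins 47 mm behind the grasp point.
Start: joints at [1.237, 0.434, 0.025, 1.573, -0.012, 1.134, -0.075], TCP at [0.143, -0.608, 0.227] pointing down, gripper open.
Joint ranges: [-2.62, 2.62], [-0.44, 2.09], [-1.27, 1.32], [0.08, 2.57], [-1.32, 4.46], [0.12, 2], [-2.74, 2.74]. Speed limits (rad/s): [2.22, 2.22, 3.01, 3.01, 3.14, 3.14, 3.14].

INTERFACE

Orientations are given as a rotation vector (axis times angle).
In Python, from cell import arm gives the robot as it stands.
- The arm moves only by the shell command python3 -m pendant 'ROWS' [FORCE]. ROWS is JSON, a list of rows, each a list of 3 entries, a list of its own where there are three numbers: the shift along the tool's x, y, z in m, then the turn, a rotation vector about the tool's x, y, z in degrees, then the finger opening in m, from 0 to 0.0918. A call has 1 to 10 rows; each row shifts and turns the commanded pose from where the row before left it, along the tool's axes as they then stand; what a row does not reach is not made up. A row lasts 1/8 s, in which the tool goes at most 62.5 mm and 10.7 degrees, less where a joint would pass 70% of its speed; a pose out of reach is approached as far as the arm can. A call with a gripper value outside its range is refused whole. The fingers move at their own pace and stop on an object; FORCE is the grip in N (left out, the last holds). Time passes only in rows, so rows that do not move let the fingers close. It gives the time, the measured TCP pose, the force and the opening at its end, in the units of the state.
- arm.observe(): the state, without advancing time (a new reading comes with each control period).
- arm.get_image(name): name is "side" or "top"; returns (picture, depth): 384x512x3 uint8, red, green, blue; 384x512 float32, m along the optical axis (not along the pixel's ray), 0 where there is no reading.
- arm.camera_params(name): a dict with "fovy" (degrees; the focal length in pixels is half the picture's height over the tangent of half this angle, whatever the lens; pixels are square), "cx", "cy" (the principal point, pixels), "k1" (the pictures are not rectified: a ray, as slopes to the right and down, at radius r is drawn at 1 + k1 r^2 times it, then the intrinsics apply), "rvec" (rotation vector, rad) and "tvec" (3), from world to camera coordinates, as OpenCV has them. Camera axes: x right, y down, z forward; pixel columns grow to the right and rows downward; lengths in m; the calibration is good to about 2 mm. A picture is of the moment at which its call begins. camera_params takes no time and is no camera call.
- arm.sign_off(): hands the job in, once; it reports no verdict.
Trained networks look in the newest picture that a camera, given by its name, has taken for a name from the list of things; names that differ only in an ending like _2 or _b are one class to them, and where a whole thing is asked for, a point or a joint stands for the part that bears it (a point fixed in the world has none). Each returns a list of dicts, best first, with "conf" (0 to 1); they miss things now and then, are a little off and sometimes report something else, mostly with a low value. They report only what shows in the picture. A call takes as long as a camera call.
- arm.look_for(camera, label): "rect" ([centre column, centre row, width, height] in pixels, round what is visible of it).
- arm.masks_of(camera, label): "pixels" (384x512 bool, what is visible of it) and "rect" ([centre column, centre row, width, height] in pixels, round what is visible of it).
The state is a dict: "clock": time; "joints": joint angles; "dq": joint speeds; "joint_efforts": joint torques, N m; "position": TCP position; "ee_rot": TCP orientation; "force": force on the tool from outside, world axes, zero at the start; "ft_torque": the same for the moment, N m; "width": opening from 0.0 (shut) to 1.0 (fully open).
Only numpy, scipy, OpenCV 4.12 (cv2) and the standard library are available. Lean on these libraries where they do the work, as an engineer would, in place of code of your own. Each camera call takes 0.05 s, during which the arm holds its last target.

TASK

Stand the loose key pin in the bore of the showcase's slide, then tug the lid up by its knob to learn whether it is caught, leaving the slide where it is until you have tried. If the lid is caught, push the pin sideways to run the slide to the other end of its travel; if it is loose, go straight on, since moving the slide would lock it. Lift the lid by its knob to about 40 degrees and finish while still holding it there, the pin left upright in the slide and the other things on the table undisturbed.

Things in the scene. Friction and masses are not known exactly. Their poses are not given: they have to be found in the camera images.
- case: Fixed low dark-wood showcase, 220 mm (its x) by 300 mm (its y), 70 mm high, with a clear lid; origin at the centre of its underside, z up. Its hinge side is -x (towards the robot); along its +x side runs a solid wooden rail 48 mm wide (top 70 mm above the table) that carries the slide and hides the catch. Its yaw and place vary.
- lid (a joint): Opening angle of the lid (rad): 0 shut, stop at 1.2; it falls shut if let go. The lid, 0.5 kg, is an aluminium frame 300 by 190 mm and 8 mm thick (top 78 mm above the table) with a clear pane. When caught, it lifts only about 0.02 rad (some 4 mm at the knob) and then stops hard; when loose it swings freely.
- lid_hinge (a point): Middle of the lid's hinge line, which runs along the case's y axis, 105 mm from the case's centre towards its -x, 70 mm above the table.
- lid_knob (a point): Top centre of the lid's knob, an upright black block 22 mm (case x) by 18 mm (case y, the way to pinch it) and 42 mm tall, standing on the lid's +x frame bar; with the lid shut its top is 120 mm above the table. It is 165 mm from the hinge line along the lid, 50 mm above the hinge line, and at +50 mm along the case's y. It can turn between fingers that pinch it along case y as the lid swings.
- slide (a joint): Travel of the slide (m) along the case's +y: it starts at 0 to 0.002 and its far end is 0.028; friction about 2.5 N. It stays where it is left. Unmarked: how the catch inside the rail is set on it cannot be seen. If the lid is caught at the start, the slide at its far end always frees it; if the lid is loose at the start, running the slide over locks it.
- slide_bore (a point): Centre of the mouth of the upright bore in the slide, a steel block 26 mm (case x) by 40 mm (case y) and 24 mm high on the rail; the mouth is in its top face, 94 mm above the table. Bore 13 mm wide with a 2 mm chamfer, 20 mm deep, blind. The point's axes are the case's, z up. The bore is 95 mm from the case's centre along its +x and at -100 mm along its y when the slide reads 0.
- key: Loose steel key pin, 50 g, 70 mm long: a shank 10 mm thick with a disc head 24 mm across and 14 mm high at the top (56 to 70 mm above its foot). It starts upright in the bore of its rest, its foot 12 mm above the table. Origin at the centre of its foot, z along the shank to the head.
- key_tip (a point): Centre of the key pin's foot (the end without the head).
- rest: Fixed light-wood block, 60 by 60 by 30 mm high, with an upright 12 mm bore 18 mm deep in its middle in which the key pin starts; origin at the centre of its underside.
- lampfoot: Bystander: bell-shaped cast aluminium lamp foot, 90 mm across, 80 mm tall, loose; leave it alone. Origin at the middle of its underside.
- vase: Bystander: glazed vase, 84 mm across, 145 mm tall, loose; leave it alone. Origin at the middle of its underside.
- jar: Bystander: amber glass jar with steel cap, 64 mm across, 80 mm tall, loose; leave it alone. Origin at the middle of its underside.
- finial: Bystander: turned brass finial, 44 mm across, 52 mm tall, loose; leave it alone. Origin at the middle of its underside.
- driver: Bystander: screwdriver lying on the table, loose; leave it alone. Origin at its underside.

How it is judged:
By the outcome, as a careful person would: the job done as asked, in the order asked, and still so for the second after the job is handed in, while the arm keeps its last pose, push and grip.
It also fails if it takes over 72 s, if anything falls off the work surface, if the arm or the gripper's body presses on something with over 40 N, if the wrist force passes 120 N, or if a joint passes its speed limit or range.

## Working session

There is one attempt and no reset: what is moved stays moved. The work goes in short steps, Python scripts to look and compute and a shell command to move; the robot and the scene stay as the last step left them, time stands still between calls to the robot, and variables do not carry over. Pictures are saved under pics/ and viewed, and the job is handed in when it is done.

```bash
ls; mkdir -p pics
python3 - <<'E'
from cell import arm
import cv2
print(arm.observe())
for n in("side","top"):
    p,d=arm.get_image(n); cv2.imwrite(f"pics/{n}0.png",p[:,:,::-1]); print(n,arm.camera_params(n))
E
```

```text
pics
{'clock': 0.0, 'joints': array([ 1.23739538,  0.4352099 ,  0.02496414,  1.57410771, -0.01162286,
        1.13400526, -0.07511799]), 'dq': array([ 0.00099292,  0.00077103, -0.00056665,  0.00254089, -0.0005478 ,
       -0.00049712, -0.0021611 ]), 'joint_efforts': array([-7.31313139e-04, -6.67846298e+01,  9.84004475e-01, -3.14457107e+01,
       -6.09160680e-02,  4.27979906e-02,  1.62244942e-04]), 'position': array([ 0.14280982, -0.60792973,  0.22594889]), 'ee_rot': array([-3.11916722e+00, -3.61418205e-01,  4.71500566e-04]), 'force': array([ 0.02679658, -0.0975813 , -0.34238597]), 'ft_torque': array([ 0.00027693, -0.01283331,  0.01717196]), 'width': 0.997402429403835}
side {'fovy': 42.22987027021395, 'cx': 253.4702543548017, 'cy': 192.99998406730262, 'k1': -0.010950608694863048, 'rvec': array([ 2.10865026, -0.19392355,  0.07979445]), 'tvec': array([-0.58842911,  0.14013329,  1.26058761])}
top {'fovy': 50.17216531596649, 'cx': 255.27590867239385, 'cy': 191.2290391826773, 'k1': -0.059069092938298984, 'rvec': array([ 2.16088203, -2.16594347,  0.15267182]), 'tvec': array([0.0074987 , 0.6018237 , 1.06049616])}
```

View pics/side0.png

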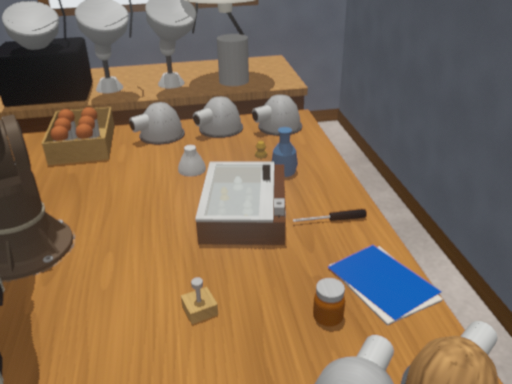

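View pics/top0.png

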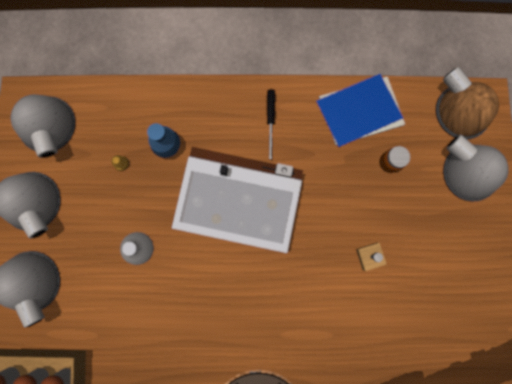

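```bash
cat > h.py <<'E'
import numpy as np, cv2
from cell import arm
def cam(n):
    c=arm.camera_params(n); f=192/np.tan(np.radians(c["fovy"]/2))
    K=np.array([[f,0,c["cx"]],[0,f,c["cy"]],[0,0,1]]); D=np.array([c["k1"],0,0,0,0.])
    R=cv2.Rodrigues(c["rvec"])[0]; return K,D,R,np.array(c["tvec"]),c["rvec"]
def rays(n,uv):
    K,D,R,t,_=cam(n); s=cv2.undistortPoints(np.float64(uv).reshape(-1,1,2),K,D)[:,0]
    return s
def atz(n,uv,z):
    K,D,R,t,_=cam(n); s=rays(n,uv); d=np.c_[s,np.ones(len(s))]@R; o=-R.T@t
    return o+d*((z-o[2])/d[:,2])[:,None]
def cloud(n,d):
    K,D,R,t,_=cam(n); v,u=np.nonzero(d>0); s=rays(n,np.c_[u,v]); z=d[v,u]
    P=np.zeros(d.shape+(3,)); P[:]=np.nan
    P[v,u]=(np.c_[s*z[:,None],z]-t)@R; return P
def proj(n,X):
    K,D,R,t,rv=cam(n); return cv2.projectPoints(np.float64(X).reshape(-1,1,3),rv,t,K,D)[0][:,0]
E
cat >> h.py <<'E'
def casepts(x,y,yaw):
    X={}
    def w(a,b,z): 
        c,s=np.cos(yaw),np.sin(yaw); return [x+c*a-s*b,y+s*a+c*b,z]
    return w
E
python3 - <<'E'
from h import *
for n in("top","side"):
    p,d=arm.get_image(n); np.savez(f"/tmp/{n}.npz",p=p,d=d)
    P=cloud(n,d)
    for l in("case","lid","lid_knob","slide","slide_bore","key","rest","lampfoot","vase","jar","finial","driver"):
        r=arm.masks_of(n,l)
        for q in r[:2]:
            m=q["pixels"]; X=P[m]; X=X[~np.isnan(X[:,0])]
            if len(X)==0: continue
            zt=np.percentile(X[:,2],98); T=X[X[:,2]>zt-0.008]
            print(n,l,round(q["conf"],2),np.round(q["rect"]),m.sum(),"med",np.median(X,0).round(3),"ztop",zt.round(3),"topmean",T.mean(0).round(4))
E
```

```text
top case 0.82 [240. 200. 130. 105.] 9820 med [0.577 0.051 0.077] ztop 0.092 topmean [ 0.6456 -0.006   0.1006]
top case 0.59 [234. 205. 131.  93.] 8722 med [0.564 0.054 0.077] ztop 0.082 topmean [0.5634 0.0546 0.0777]
top lid 0.56 [237. 205. 131.  96.] 8755 med [0.564 0.054 0.077] ztop 0.082 topmean [0.5635 0.0544 0.0777]
top lid 0.17 [284. 171.  15.  11.] 177 med [ 0.649 -0.068  0.093] ztop 0.097 topmean [ 0.6494 -0.067   0.0938]
top lid_knob 0.7 [238. 208. 128.  96.] 8562 med [0.563 0.054 0.077] ztop 0.082 topmean [0.5635 0.0544 0.0777]
top lid_knob 0.58 [239. 203. 127. 101.] 9762 med [0.577 0.051 0.077] ztop 0.092 topmean [ 0.6456 -0.006   0.1006]
top slide 0.74 [284. 169.  16.  15.] 206 med [ 0.649 -0.069  0.093] ztop 0.097 topmean [ 0.6499 -0.0669  0.0938]
top slide_bore 0.62 [283. 170.  14.  15.] 175 med [ 0.65  -0.067  0.093] ztop 0.097 topmean [ 0.6498 -0.0661  0.0938]
top key 0.59 [375. 256.  14.  10.] 84 med [ 0.427 -0.302  0.081] ztop 0.086 topmean [ 0.4279 -0.3042  0.0821]
top key 0.18 [372. 257.  30.  34.] 519 med [ 0.428 -0.298  0.03 ] ztop 0.035 topmean [ 0.4277 -0.3017
[... 1415 characters left out ...]
081 topmean [0.4523 0.3204 0.0785]
side rest 0.59 [202. 305.  37.  38.] 901 med [ 0.429 -0.321  0.03 ] ztop 0.034 topmean [ 0.4276 -0.3101  0.0314]
side lampfoot 0.81 [189. 163.  29.  29.] 618 med [0.451 0.303 0.034] ztop 0.081 topmean [0.4531 0.3203 0.0785]
side vase 0.86 [284. 152.  26.  58.] 813 med [0.736 0.228 0.074] ztop 0.145 topmean [0.7367 0.2468 0.1438]
side jar 0.79 [328. 299.  33.  49.] 1373 med [ 0.684 -0.393  0.056] ztop 0.083 topmean [ 0.689  -0.3774  0.0808]
side finial 0.6 [260. 154.  11.  15.] 138 med [0.684 0.367 0.021] ztop 0.051 topmean [0.6845 0.3703 0.0472]
side driver 0.78 [328. 213.  77.  12.] 441 med [ 0.833 -0.045  0.019] ztop 0.03 topmean [ 0.8468 -0.0429  0.0257]
```

Run:
```python
import cv2
a=cv2.imread("pics/top0.png"); cv2.imwrite("pics/topc.png",cv2.resize(a[140:280,160:400],None,fx=3.3,fy=3.3,interpolation=cv2.INTER_CUBIC))
a=cv2.imread("pics/side0.png"); cv2.imwrite("pics/sidec.png",cv2.resize(a[150:330,170:370],None,fx=3.3,fy=3.3,interpolation=cv2.INTER_CUBIC))
```

```text
(no output)
```

View pics/topc.png

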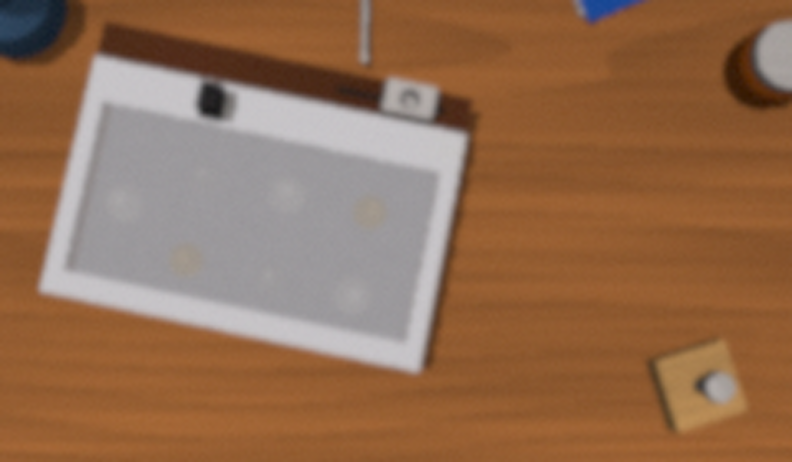

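View pics/sidec.png

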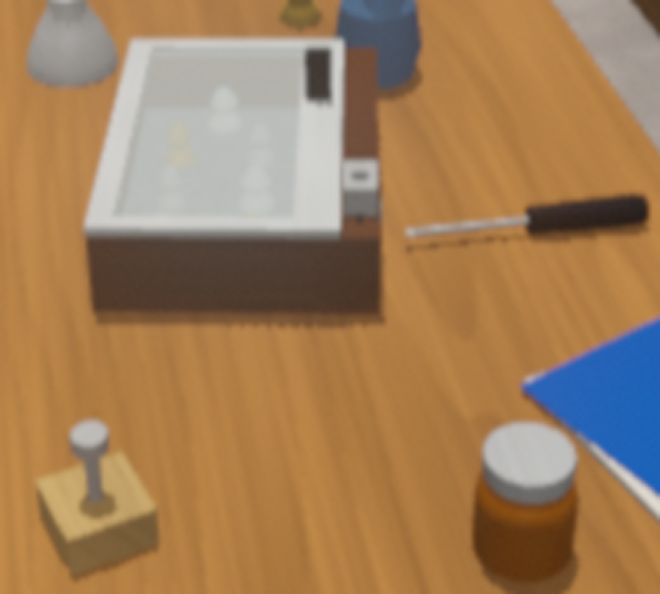

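```bash
python3 - <<'E'
from h import *
from scipy.optimize import least_squares
Z=np.load("/tmp/top.npz"); p=Z["p"].astype(int)
c=np.array([[97,57],[469,130],[420,373],[40,291]])/3.3+[160,140]-0.5+0.15
print(atz("top",c,0.078).round(4))
w=atz("top",c,0.078)
print([np.linalg.norm(w[i]-w[(i+1)%4]).round(4) for i in range(4)], np.arctan2(*(w[0]-w[1])[[0,1]]), np.arctan2(*(w[3]-w[2])[[0,1]]),np.arctan2(-(w[1]-w[2])[1],-(w[1]-w[2])[0]))
bore=atz("top",np.array([[410,98]])/3.3+[160,140]-.35,0.094); print("bore top",bore)
print("knob top",atz("top",np.array([[211,100]])/3.3+[160,140]-.35,0.12))
print("bore side",atz("side",np.array([[361,175]])/3.3+[170,150]-.35,0.094))
for n in("top","side"):
    arm.get_image(n)
    q=arm.masks_of(n,"key")[0]; v,u=np.nonzero(q["pixels"])
    print(n,"key rect",q["rect"],atz(n,[[u.mean(),v.mean()]],0.082),atz(n,[q["rect"][:2]],0.082))
print("key head side ", atz("side",np.array([[89,436],[88,430]])/3.3+[170,150]-.35,0.082))
print("key head top ", atz("top",np.array([[718,386]])/3.3+[160,140]-.35,0.080))
# rest corners top z=.03
r=np.array([[651,360],[722,340],[748,408],[680,433]])/3.3+[160,140]-.35
W=atz("top",r,0.03);print("rest",W.round(4),W.mean(0))
E
python3 - <<'E'
import cv2
a=cv2.imread("pics/top0.png"); cv2.imwrite("pics/t1.png",cv2.resize(a[155:190,200:310],None,fx=7,fy=7,interpolation=cv2.INTER_CUBIC))
a=cv2.imread("pics/side0.png"); cv2.imwrite("pics/s1.png",cv2.resize(a[265:330,170:230],None,fx=8,fy=8,interpolation=cv2.INTER_CUBIC))
a=cv2.imread("pics/top0.png"); cv2.imwrite("pics/t2.png",cv2.resize(a[235:280,345:395],None,fx=10,fy=10,interpolation=cv2.INTER_CUBIC))
E
```

```text
[[ 0.6871  0.179   0.078 ]
 [ 0.6285 -0.1141  0.078 ]
 [ 0.4394 -0.0731  0.078 ]
 [ 0.503   0.22    0.078 ]]
[np.float64(0.2989), np.float64(0.1935), np.float64(0.2999), np.float64(0.1886)] 0.1974304064925863 0.21351309738666424 2.9281535586337135
bore top [[ 0.65112808 -0.06653445  0.094     ]]
knob top [[0.64497827 0.08611242 0.12      ]]
bore side [[ 0.65275158 -0.0665798   0.094     ]]
top key rect [375.8, 259.5, 12.4, 9.4] [[ 0.42750678 -0.30219862  0.082     ]] [[ 0.42072328 -0.2993781   0.082     ]]
side key rect [197.5, 289.2, 11.8, 22.6] [[ 0.42727625 -0.32319365  0.082     ]] [[ 0.4278007  -0.33108286  0.082     ]]
key head side  [[ 0.42771901 -0.30845573  0.082     ]
 [ 0.42752127 -0.30275072  0.082     ]]
key head top  [[ 0.4278824  -0.30393922  0.08      ]]
rest [[ 0.4475 -0.2652  0.03  ]
 [ 0.4632 -0.3242  0.03  ]
 [ 0.4083 -0.3436  0.03  ]
 [ 0.3889 -0.2872  0.03  ]] [ 0.42696151 -0.30503873  0.03      ]
```

View pics/t1.png

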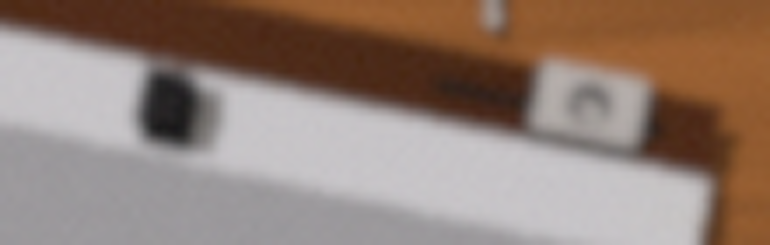

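View pics/s1.png

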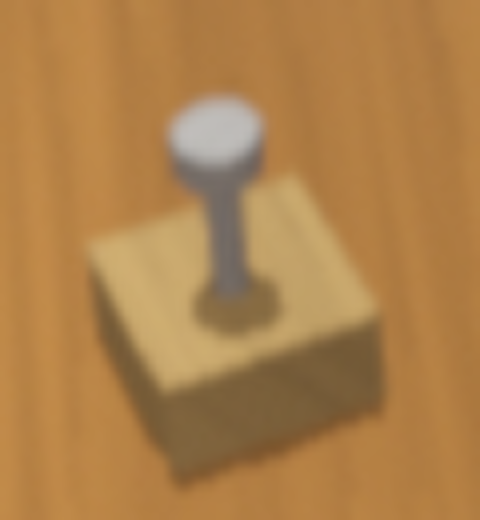

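View pics/t2.png

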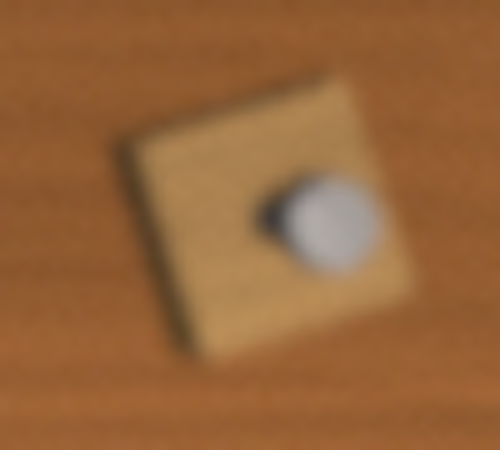

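```bash
cat >> h.py <<'E'
from scipy.spatial.transform import Rotation as Ro
YAW=-0.203
def down(yaw): 
    c,s=np.cos(yaw),np.sin(yaw); return Ro.from_matrix(np.array([[c,s,0],[s,-c,0],[0,0,-1]]))
def plan(xyz,R=None):
    o=arm.observe(); r=Ro.from_rotvec(o["ee_rot"]); p=o["position"]
    R=R or down(YAW)
    print("now",o["clock"],p.round(4),"F",o["force"].round(2),"w",round(o["width"],3),"q7",o["joints"][6].round(2))
    print(" shift in current tool (mm)",(r.inv().apply(np.array(xyz)-p)*1000).round(2)," shift in target tool",(R.inv().apply(np.array(xyz)-p)*1000).round(2)," turn deg (tool)",np.degrees((r.inv()*R).as_rotvec()).round(2))
E
python3 - <<'E'
from h import *
print(atz("side",[[197.25-.45,281.25-.45]],0.082),atz("top",[[378.2-.45,257.3-.45]],0.082))
print("bore",atz("top",[[590/7+200-.43,103/7+155-.43]],0.094),"knob",atz("top",[[166/7+200-.43,105/7+155-.43]],0.12))
plan([0.4277,-0.304,0.15])
E
```

```text
[[ 0.42830428 -0.3055513   0.082     ]] [[ 0.42735741 -0.30465038  0.082     ]]
bore [[ 0.65129108 -0.0664423   0.094     ]] knob [[0.64594757 0.08687891 0.12      ]]
now 1.6 [ 0.1429 -0.6084  0.2268] F [ 0.18 -0.36 -1.14] w 0.999 q7 -0.08
 shift in current tool (mm) [ 346.84 -231.28   76.73]  shift in target tool [ 217.54 -355.61   76.75]  turn deg (tool) [ 0.    0.   24.85]
```

```bash
python3 -m pendant '[[[0,0,0],[0,0,8.3],0.0918],[[0,0,0],[0,0,8.3],0.0918],[[0,0,0],[0,0,8.25],0.0918]]' && python3 -m pendant '[[[0.0242,-0.0395,0],[0,0,0],0.07],[[0.0242,-0.0395,0],[0,0,0],0.07],[[0.0242,-0.0395,0],[0,0,0],0.07],[[0.0242,-0.0395,0],[0,0,0],0.07],[[0.0242,-0.0395,0],[0,0,0],0.07],[[0.0242,-0.0395,0.01],[0,0,0],0.07],[[0.0242,-0.0395,0.02],[0,0,0],0.07],[[0.0242,-0.0395,0.02],[0,0,0],0.07],[[0.0242,-0.0395,0.02],[0,0,0],0.07],[[0,0,0],[0,0,0],0.07]]'; python3 -c "
from h import *
plan([0.4279,-0.305,0.056])"
```

```text
clock: 1.98
position: [0.1429, -0.6085, 0.2267]
ee_rot: [3.125, -0.326, 0.0]
force: [-0.0, 0.1, -0.2]
width: 0.998
clock: 3.22
position: [0.43, -0.3001, 0.1554]
ee_rot: [-3.124, 0.308, 0.002]
force: [-0.6, -0.2, -0.2]
width: 0.761
now 3.225 [ 0.43   -0.3001  0.1554] F [-0.61 -0.24 -0.19] w 0.761 q7 -1.28
 shift in current tool (mm) [-0.99  5.45 99.4 ]  shift in target tool [-1.09  5.22 99.41]  turn deg (tool) [-0.14  0.08  0.38]
```

```bash
python3 -m pendant '[[[-0.001,0.0054,0.02],[0,0,0.4],0.07],[[0,0,0.03],[0,0,0],0.06],[[0,0,0.02],[0,0,0],0.05],[[0,0,0],[0,0,0],0.05]]'
python3 - <<'E'
from h import *
plan([0.4279,-0.305,0.056])
for n in("top","side"):
    p,d=arm.get_image(n); cv2.imwrite(f"pics/{n}1.png",p[:,:,::-1])
    a=p[:,:,::-1]; a=a[200:330,300:460] if n=="top" else a[220:340,120:280]
    cv2.imwrite(f"pics/{n}1c.png",cv2.resize(a,None,fx=4,fy=4,interpolation=cv2.INTER_CUBIC))
E
```

```text
clock: 3.72
position: [0.4245, -0.3097, 0.0859]
ee_rot: [-3.124, 0.331, 0.004]
force: [0.1, 0.1, -0.3]
width: 0.552
now 3.725 [ 0.4245 -0.3097  0.0859] F [ 0.1   0.1  -0.34] w 0.552 q7 -1.28
 shift in current tool (mm) [ 2.42 -5.25 29.92]  shift in target tool [ 2.39 -5.24 29.93]  turn deg (tool) [-0.02  0.14 -0.46]
```

View pics/side1c.png

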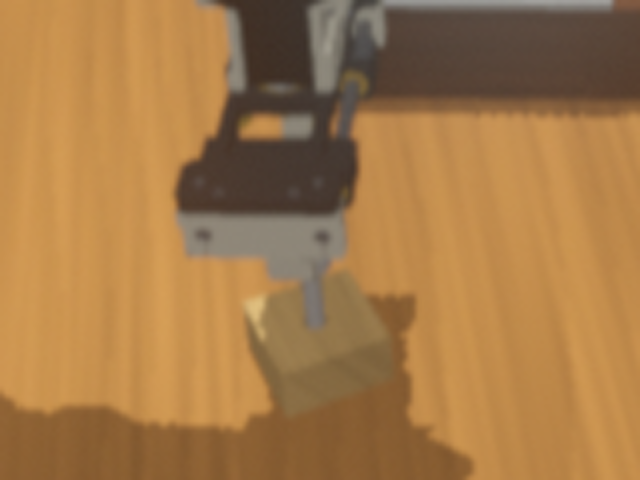

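View pics/top1c.png

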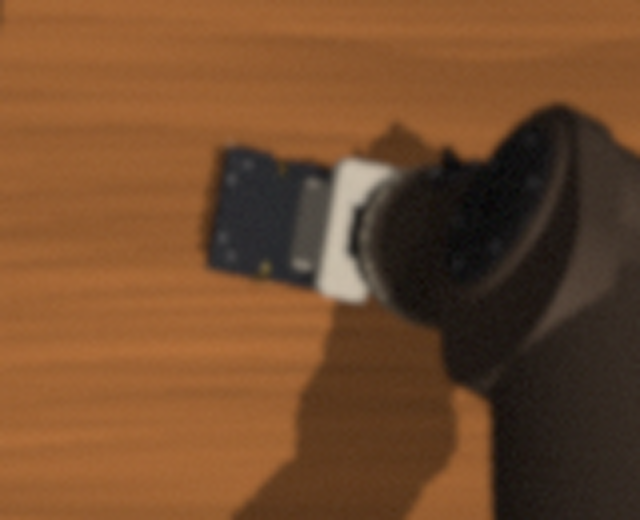

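```bash
python3 -m pendant '[[[0,0,0],[0,0,0],0.05],[[0,0,0],[0,0,0],0.05]]'; python3 -c "
from h import *
plan([0.4279,-0.305,0.056])"
```

```text
clock: 4.08
position: [0.4263, -0.3096, 0.0875]
ee_rot: [3.124, -0.329, 0.002]
force: [0.3, -0.2, -0.9]
width: 0.541
now 4.075 [ 0.4263 -0.3096  0.0875] F [ 0.29 -0.23 -0.89] w 0.541 q7 -1.28
 shift in current tool (mm) [ 0.58 -4.86 31.54]  shift in target tool [ 0.66 -4.84 31.54]  turn deg (tool) [ 0.03 -0.08 -0.41]
```

```bash
python3 -m pendant '[[[0.001,-0.0048,0],[0,0,-0.4],0.05],[[0,0,0.015],[0,0,0],0.05],[[0,0,0.016],[0,0,0],0.05],[[0,0,0],[0,0,0],0.05],[[0,0,0],[0,0,0],0.05],[[0,0,0],[0,0,0],0.05]]'; python3 -c "
from h import *
plan([0.4279,-0.305,0.056])"
```

```text
clock: 4.82
position: [0.4281, -0.305, 0.056]
ee_rot: [3.125, -0.318, 0.001]
force: [0.2, 0.1, 0.6]
width: 0.547
now 4.825 [ 0.4281 -0.305   0.056 ] F [0.24 0.08 0.56] w 0.547 q7 -1.29
 shift in current tool (mm) [-0.2   0.07  0.01]  shift in target tool [-0.2   0.07  0.01]  turn deg (tool) [ 0.01 -0.03 -0.  ]
```

```bash
python3 -m pendant '[[[0,0,0],[0,0,0],0.01],[[0,0,0],[0,0,0],0.01],[[0,0,0],[0,0,0],0.01],[[0,0,0],[0,0,0],0.01],[[0,0,0],[0,0,0],0.01],[[0,0,0],[0,0,0],0.01]]' 20
```

```text
clock: 5.58
position: [0.428, -0.3048, 0.0558]
ee_rot: [3.125, -0.318, 0.0]
force: [0.6, -0.0, 0.9]
width: 0.251
```

```bash
python3 -m pendant '[[[0,0,-0.01],[0,0,0],0.01],[[0,0,-0.03],[0,0,0],0.01],[[0,0,-0.04],[0,0,0],0.01],[[0,0,-0.04],[0,0,0],0.01],[[0,0,0],[0,0,0],0.01],[[0,0,0],[0,0,0],0.01]]'
python3 - <<'E'
from h import *
plan([0.6515,-0.0665,0.17])
p,d=arm.get_image("side"); cv2.imwrite("pics/side2.png",cv2.resize(p[180:330,130:330,::-1],None,fx=3.5,fy=3.5,interpolation=cv2.INTER_CUBIC))
E
```

```text
clock: 6.32
position: [0.4275, -0.3046, 0.1757]
ee_rot: [-3.125, 0.318, 0.0]
force: [-0.1, -0.1, -0.2]
width: 0.251
now 6.325 [ 0.4275 -0.3046  0.1757] F [-0.15 -0.12 -0.21] w 0.251 q7 -1.27
 shift in current tool (mm) [ 171.39 -278.34    5.63]  shift in target tool [ 171.39 -278.34    5.66]  turn deg (tool) [-0.    0.01 -0.  ]
```

View pics/side2.png

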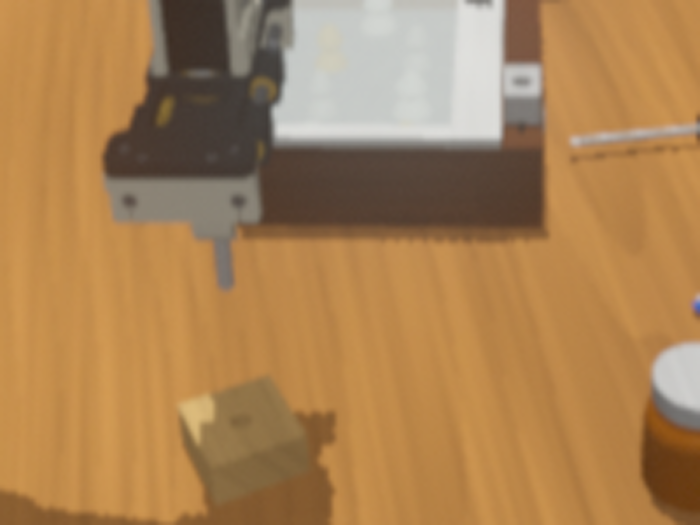

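The pin hangs straight from the jaws with its foot at about (226,287) in the crop, and the rest is empty. Next I carry it over the slide.

```bash
python3 -m pendant '[[[0.0150,-0.0243,0],[0,0,0],0.01],[[0.0220,-0.0359,0],[0,0,0],0.01],[[0.0220,-0.0359,0],[0,0,0],0.01],[[0.0220,-0.0359,0],[0,0,0],0.01],[[0.0220,-0.0359,0],[0,0,0],0.01],[[0.0220,-0.0359,0.002],[0,0,0],0.01],[[0.0220,-0.0359,0.003],[0,0,0],0.01],[[0.0244,-0.0387,0],[0,0,0],0.01],[[0,0,0],[0,0,0],0.01],[[0,0,0],[0,0,0],0.01]]'; python3 -m pendant '[[[0,0,0],[0,0,0],0.01],[[0,0,0],[0,0,0],0.01]]'
python3 - <<'E'
from h import *
plan([0.6515,-0.0665,0.17])
for n in("top","side"):
    p,d=arm.get_image(n)
    a=p[:,:,::-1]; a=a[110:220,220:350] if n=="top" else a[140:240,220:340]
    cv2.imwrite(f"pics/{n}3c.png",cv2.resize(a,None,fx=6,fy=6,interpolation=cv2.INTER_CUBIC))
E
```

```text
clock: 7.62
position: [0.6509, -0.067, 0.1692]
ee_rot: [3.125, -0.318, -0.004]
force: [0.0, -0.6, 0.5]
width: 0.254
clock: 7.88
position: [0.6514, -0.0678, 0.1707]
ee_rot: [3.125, -0.321, -0.0]
force: [-0.1, 0.2, -0.7]
width: 0.25
now 7.875 [ 0.6514 -0.0678  0.1707] F [-0.09  0.2  -0.69] w 0.25 q7 -1.8
 shift in current tool (mm) [-0.13 -1.26  0.75]  shift in target tool [-0.13 -1.26  0.75]  turn deg (tool) [ 0.03  0.01 -0.09]
```

View pics/side3c.png

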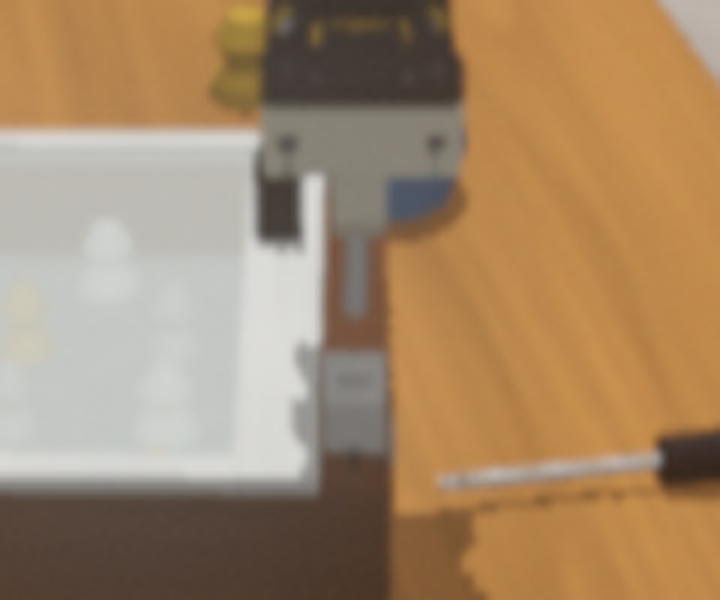

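View pics/top3c.png

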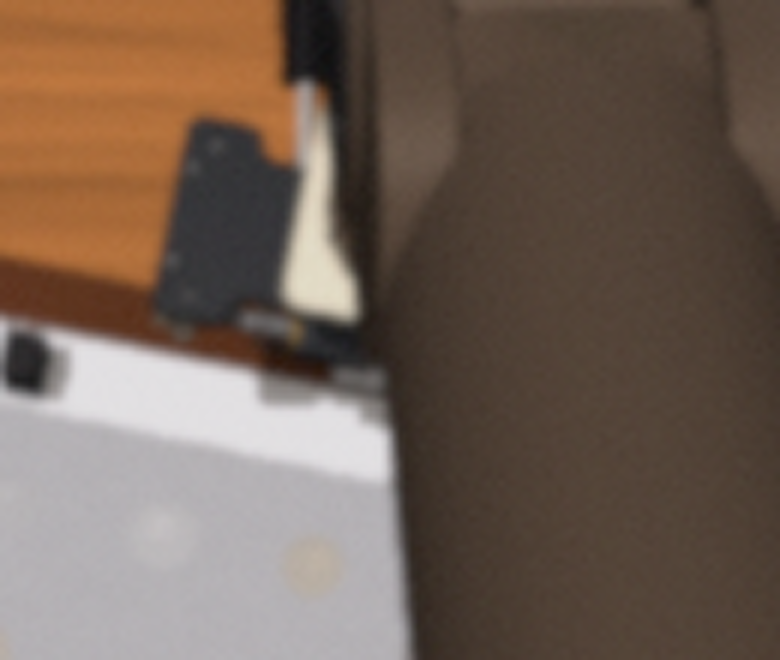

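Run:
```python
from h import *
a=atz("side",[[355/6+220-.42,314/6+140-.42]],0.1265); b=atz("side",[[354/6+220-.42,381/6+140-.42]],0.094)
print(a,b, "rel case", down(YAW).inv().apply(a-b)*1000)
print(proj("side",[[.6514,-.067,.126],[.6514,-.067,.094]]))
```

```text
[[ 0.65149698 -0.06803817  0.1265    ]] [[ 0.65121968 -0.06816423  0.094     ]] rel case [[  0.24619643  -0.17938281 -32.5       ]]
[[278.61727948 191.87772542]
 [278.55124822 202.82743939]]
```

```bash
python3 -m pendant '[[[0,-0.0003,0.014],[0,0,0],0.01],[[0,0,0.014],[0,0,0],0.01],[[0,0,0.004],[0,0,0],0.01],[[0,0,0.004],[0,0,0],0.01],[[0,0,0],[0,0,0],0.01],[[0,0,0],[0,0,0],0.01]]'
python3 - <<'E'
from h import *
plan([0.6515,-0.0665,0.119])
p,d=arm.get_image("side")
cv2.imwrite(f"pics/side4c.png",cv2.resize(p[140:240,220:340,::-1],None,fx=6,fy=6,interpolation=cv2.INTER_CUBIC))
E
```

```text
clock: 8.72
position: [0.6522, -0.0663, 0.1351]
ee_rot: [-3.125, 0.318, -0.001]
force: [0.1, -0.6, -0.6]
width: 0.253
now 8.725 [ 0.6522 -0.0663  0.1351] F [ 0.05 -0.58 -0.64] w 0.253 q7 -1.81
 shift in current tool (mm) [-0.67  0.31 16.07]  shift in target tool [-0.66  0.31 16.07]  turn deg (tool) [-0.   -0.04  0.  ]
```

View pics/side4c.png

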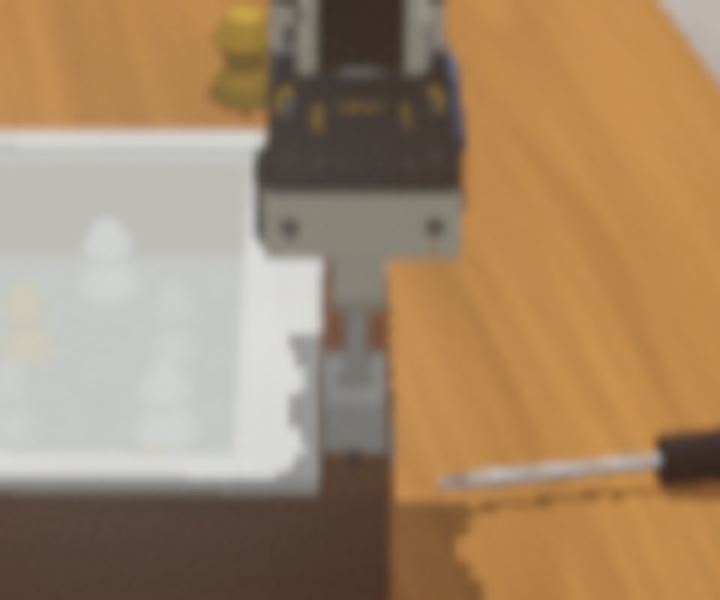

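```bash
python3 -m pendant '[[[0,0,0.004],[0,0,0],0.01],[[0,0,0.004],[0,0,0],0.01],[[0,0,0.003],[0,0,0],0.01],[[0,0,0],[0,0,0],0.01],[[0,0,0],[0,0,0],0.01]]';python3 -m pendant '[[[0,0,0.003],[0,0,0],0.01],[[0,0,0],[0,0,0],0.01],[[0,0,0],[0,0,0],0.01]]'
```

```text
clock: 9.4
position: [0.652, -0.0663, 0.1238]
ee_rot: [3.125, -0.318, 0.0]
force: [0.2, 0.0, -0.4]
width: 0.255
clock: 9.78
position: [0.6519, -0.0663, 0.1207]
ee_rot: [3.125, -0.318, -0.0]
force: [0.5, -0.1, -0.4]
width: 0.256
```

```bash
python3 -m pendant '[[[0,0,0.0015],[0,0,0],0.01],[[0,0,0],[0,0,0],0.01],[[0,0,0],[0,0,0],0.03],[[0,0,0],[0,0,0],0.05],[[0,0,0],[0,0,0],0.05],[[0,0,0],[0,0,0],0.05],[[0,0,-0.02],[0,0,0],0.05],[[0,0,-0.03],[0,0,0],0.05],[[0,0,-0.03],[0,0,0],0.05],[[0,0,0],[0,0,0],0.05]]'
python3 - <<'E'
from h import *
w=casepts(0,0,YAW)
d=np.array(w(-.035,.150,0))
print(np.array([.6518,-.0667,0])+d)
plan([0.6459,.0867,0.17])
p,d=arm.get_image("side")
cv2.imwrite(f"pics/side5c.png",cv2.resize(p[140:240,220:340,::-1],None,fx=6,fy=6,interpolation=cv2.INTER_CUBIC))
E
```

```text
clock: 11.02
position: [0.6535, -0.0664, 0.202]
ee_rot: [-3.125, 0.318, -0.008]
force: [-0.3, -0.9, 0.3]
width: 0.543
[0.64775998 0.08727623 0.        ]
now 11.025 [ 0.6535 -0.0664  0.202 ] F [-0.33 -0.87  0.25] w 0.543 q7 -1.8
 shift in current tool (mm) [ -38.5  -148.36   31.97]  shift in target tool [ -38.33 -148.39   32.04]  turn deg (tool) [-0.05 -0.28 -0.  ]
```

View pics/side5c.png

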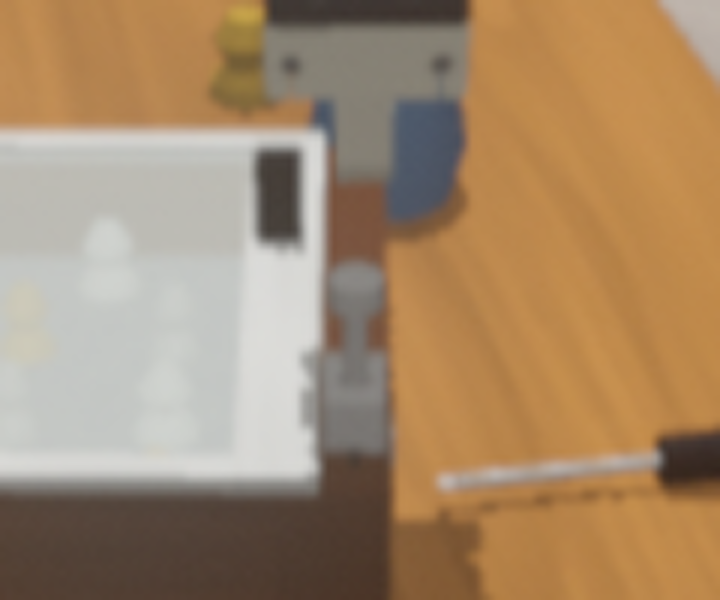

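```bash
python3 -m pendant '[[[-0.009,-0.037,0],[0,0,0],0.05],[[-0.009,-0.037,0],[0,0,0],0.05],[[-0.009,-0.037,0],[0,0,0],0.05],[[-0.0095,-0.0374,0.02],[0,0,0],0.05],[[0,0,0.03],[0,0,0],0.05],[[0,0,0.01],[0,0,0],0.05],[[0,0,0],[0,0,0],0.05],[[0,0,0],[0,0,0],0.05],[[0,0,0],[0,0,0],0.05]]'
python3 - <<'E'
from h import *
plan([0.647,.087,0.087])
for n in("top","side"):
    p,d=arm.get_image(n)
    a=p[:,:,::-1]; a=a[110:220,170:300] if n=="top" else a[120:220,210:330]
    cv2.imwrite(f"pics/{n}6c.png",cv2.resize(a,None,fx=6,fy=6,interpolation=cv2.INTER_CUBIC))
E
```

```text
clock: 12.2
position: [0.6468, 0.086, 0.1403]
ee_rot: [-3.125, 0.319, -0.003]
force: [0.4, 0.4, 0.1]
width: 0.545
now 12.2 [0.6468 0.086  0.1403] F [0.35 0.42 0.11] w 0.545 q7 -2.05
 shift in current tool (mm) [-4.000e-02 -9.600e-01  5.328e+01]  shift in target tool [ 4.000e-02 -9.900e-01  5.328e+01]  turn deg (tool) [-0.03 -0.09 -0.04]
```

View pics/side6c.png

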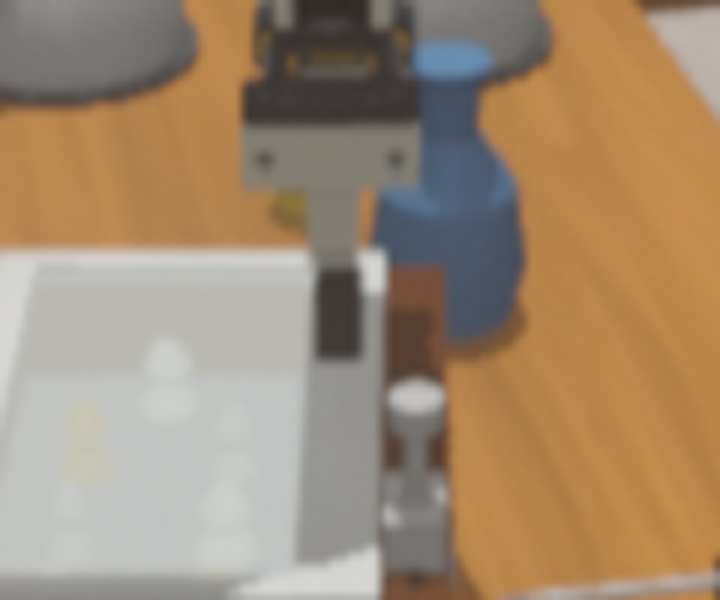

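View pics/top6c.png

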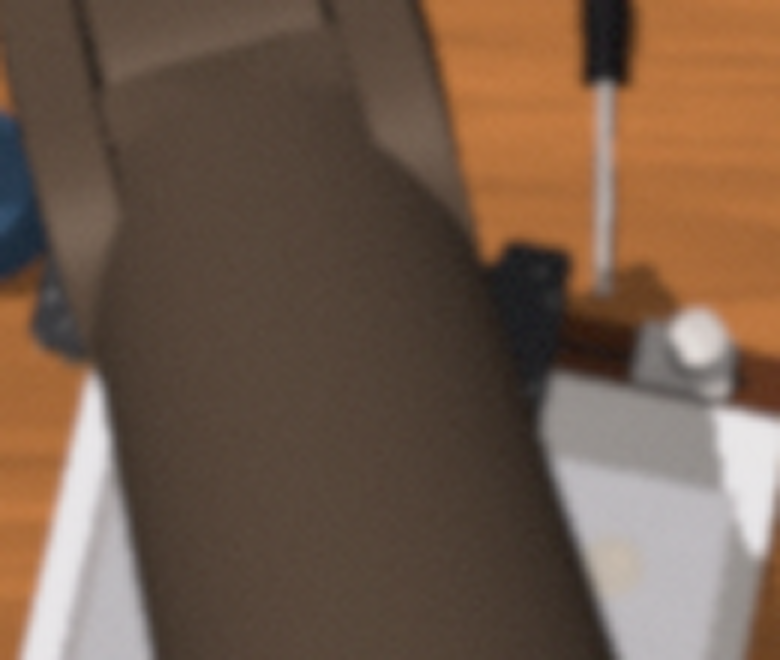

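```bash
python3 -m pendant '[[[0,-0.001,0.015],[0,0,0],0.05],[[0,0,0.02],[0,0,0],0.05],[[0,0,0.013],[0,0,0],0.05],[[0,0,0.005],[0,0,0],0.05],[[0,0,0],[0,0,0],0.05],[[0,0,0],[0,0,0],0.05]]'; python3 -m pendant '[[[0,0,0],[0,0,0],0.01],[[0,0,0],[0,0,0],0.01],[[0,0,0],[0,0,0],0.01],[[0,0,0],[0,0,0],0.01],[[0,0,0],[0,0,0],0.01]]' 30; python3 -c "
from h import *
plan([0.647,.087,0.087])"
```

```text
clock: 13.05
position: [0.6467, 0.0874, 0.0868]
ee_rot: [-3.125, 0.318, -0.002]
force: [-0.7, 0.1, 0.3]
width: 0.546
clock: 13.68
position: [0.6464, 0.0875, 0.0863]
ee_rot: [-3.125, 0.319, -0.0]
force: [-0.2, 0.5, 0.9]
width: 0.193
now 13.675 [0.6464 0.0875 0.0863] F [-0.24  0.51  0.93] w 0.193 q7 -2.07
 shift in current tool (mm) [ 0.71  0.33 -0.7 ]  shift in target tool [ 0.71  0.33 -0.7 ]  turn deg (tool) [-0.01 -0.   -0.02]
```

```bash
python3 -m pendant '[[[0,0,-0.002],[0,0,0],0.01],[[0,0,-0.002],[0,0,0],0.01],[[0,0,0],[0,0,0],0.01],[[0,0,0],[0,0,0],0.01]]';  python3 -m pendant '[[[0,0,-0.002],[0,0,0],0.01],[[0,0,-0.001],[0,0,0],0.01],[[0,0,0],[0,0,0],0.01],[[0,0,0],[0,0,0],0.01]]'
```

```text
clock: 14.18
position: [0.6455, 0.0876, 0.0898]
ee_rot: [3.125, -0.318, -0.002]
force: [-2.2, 2.3, -5.3]
width: 0.196
clock: 14.68
position: [0.6451, 0.0877, 0.0918]
ee_rot: [3.125, -0.318, -0.004]
force: [-0.2, 5.6, -25.7]
width: 0.193
```

```bash
python3 -m pendant '[[[0,0,-0.001],[0,0,0],0.01],[[0,0,0],[0,0,0],0.01],[[0,0,0],[0,0,0],0.01]]'
python3 - <<'E'
from h import *
print(arm.observe()["position"],arm.observe()["force"])
p,d=arm.get_image("side")
cv2.imwrite(f"pics/side7c.png",cv2.resize(p[120:220,210:330,::-1],None,fx=6,fy=6,interpolation=cv2.INTER_CUBIC))
E
```

```text
clock: 15.05
position: [0.645, 0.0877, 0.0923]
ee_rot: [3.125, -0.318, -0.005]
force: [2.9, 5.2, -30.2]
width: 0.193
[0.64495374 0.08766461 0.09228133] [  2.92868158   5.16640813 -30.17732412]
```

View pics/side7c.png

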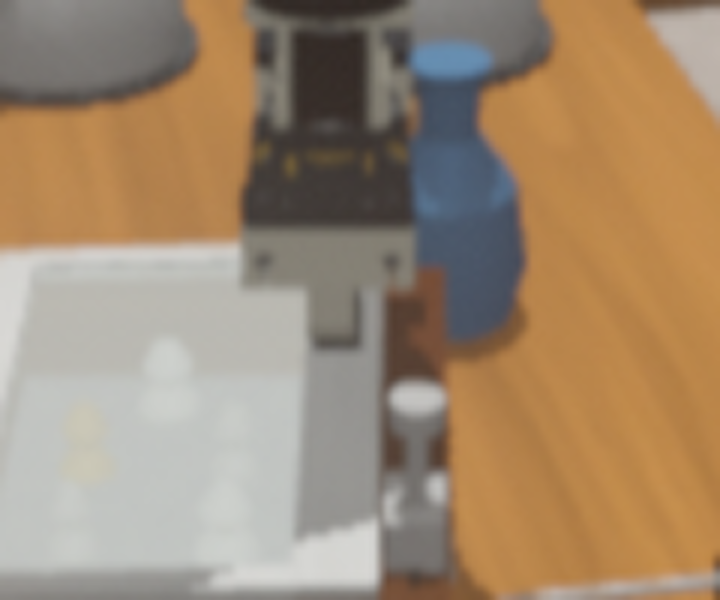

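```bash
python3 -m pendant '[[[0,0,0.004],[0,0,0],0.01],[[0,0,0.0035],[0,0,0],0.01],[[0,0,0],[0,0,0],0.01],[[0,0,0],[0,0,0],0.01]]'; python3 -m pendant '[[[0,0,0],[0,0,0],0.03],[[0,0,0],[0,0,0],0.05],[[0,0,0],[0,0,0],0.05],[[0,0,0],[0,0,0],0.05],[[0,0,-0.03],[0,0,0],0.05],[[0,0,-0.04],[0,0,0],0.05],[[0,0,-0.04],[0,0,0],0.05],[[0,0,0],[0,0,0],0.05],[[0,0,0],[0,0,0],0.05]]';python3 -c "
from h import *
plan([0.652,-0.0664,0.196])"
```

```text
clock: 15.6
position: [0.6462, 0.0875, 0.0882]
ee_rot: [-3.125, 0.318, -0.0]
force: [-6.4, 2.9, -3.2]
width: 0.192
clock: 16.73
position: [0.646, 0.0872, 0.1964]
ee_rot: [3.125, -0.318, -0.001]
force: [-0.1, -0.1, 0.2]
width: 0.545
now 16.725 [0.646  0.0872 0.1964] F [-0.09 -0.07  0.22] w 0.545 q7 -2.05
 shift in current tool (mm) [ 36.81 149.25   0.39]  shift in target tool [ 36.81 149.25   0.36]  turn deg (tool) [ 0.02  0.02 -0.  ]
```

```bash
python3 -m pendant '[[[0.009,0.037,0],[0,0,0],0.05],[[0.009,0.037,0],[0,0,0],0.05],[[0.009,0.037,0],[0,0,0],0.05],[[0.0098,0.0382,0],[0,0,0],0.05],[[0,0,0.02],[0,0,0],0.05],[[0,0,0.02],[0,0,0],0.05],[[0,0,0],[0,0,0],0.05],[[0,0,0],[0,0,0],0.05],[[0,0,0],[0,0,0],0.05]]'
python3 - <<'E'
from h import *
plan([0.652,-0.0664,0.121])
p,d=arm.get_image("side")
cv2.imwrite(f"pics/side8c.png",cv2.resize(p[140:240,220:340,::-1],None,fx=6,fy=6,interpolation=cv2.INTER_CUBIC))
E
```

```text
clock: 17.85
position: [0.6527, -0.0661, 0.1574]
ee_rot: [-3.125, 0.318, -0.002]
force: [-0.3, -0.2, 0.3]
width: 0.544
now 17.85 [ 0.6527 -0.0661  0.1574] F [-0.32 -0.16  0.26] w 0.544 q7 -1.81
 shift in current tool (mm) [-0.66  0.48 36.44]  shift in target tool [-0.62  0.48 36.44]  turn deg (tool) [-0.01 -0.06  0.01]
```

View pics/side8c.png

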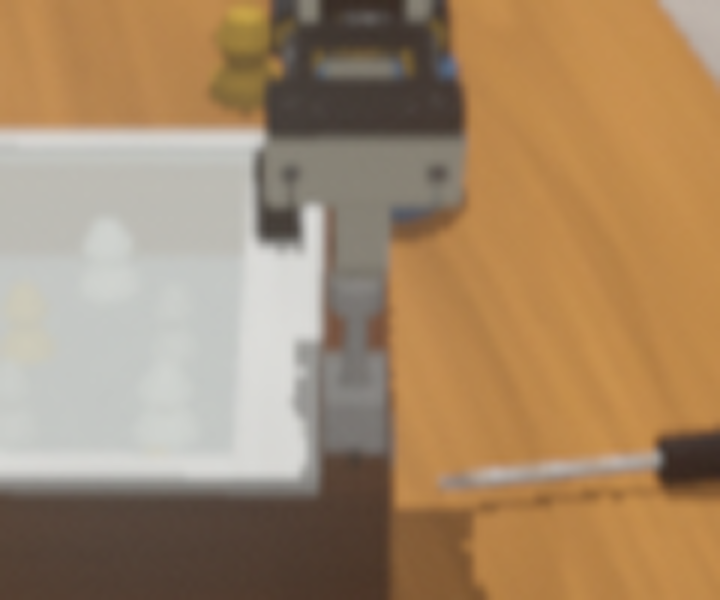

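Jaws straddle the pin head. I'll go down and take the head lightly, then push toward +y (tool −y).

```bash
python3 -m pendant '[[[-0.0005,0.0004,0.016],[0,0,0],0.05],[[0,0,0.02],[0,0,0],0.05],[[0,0,0],[0,0,0],0.05],[[0,0,0],[0,0,0],0.05],[[0,0,0],[0,0,0],0.02],[[0,0,0],[0,0,0],0.02],[[0,0,0],[0,0,0],0.02],[[0,0,0],[0,0,0],0.02],[[0,0,0],[0,0,0],0.02]]' 10; python3 -m pendant '[[[0,-0.004,0],[0,0,0],0.02],[[0,-0.006,0],[0,0,0],0.02],[[0,0,0],[0,0,0],0.02],[[0,0,0],[0,0,0],0.02]]'
```

```text
clock: 19.02
position: [0.6519, -0.0666, 0.121]
ee_rot: [3.125, -0.318, 0.001]
force: [-0.7, -0.3, 2.1]
width: 0.259
clock: 19.52
position: [0.654, -0.0561, 0.1209]
ee_rot: [-3.125, 0.317, -0.001]
force: [-0.4, 0.2, 4.6]
width: 0.257
```

```bash
python3 -m pendant '[[[0,-0.005,0],[0,0,0],0.02],[[0,-0.005,0],[0,0,0],0.02],[[0,-0.004,0],[0,0,0],0.02],[[0,0,0],[0,0,0],0.02],[[0,0,0],[0,0,0],0.02]]';  python3 -m pendant '[[[0,-0.003,0],[0,0,0],0.02],[[0,0,0],[0,0,0],0.02],[[0,0,0],[0,0,0],0.02]]'
python3 - <<'E'
from h import *
plan([0.652,-0.0664,0.121])
p,d=arm.get_image("side")
cv2.imwrite(f"pics/side9c.png",cv2.resize(p[140:240,220:340,::-1],None,fx=6,fy=6,interpolation=cv2.INTER_CUBIC))
E
```

```text
clock: 20.15
position: [0.6568, -0.0422, 0.1209]
ee_rot: [-3.125, 0.317, -0.001]
force: [-1.1, -1.4, 4.9]
width: 0.256
clock: 20.52
position: [0.6573, -0.0397, 0.1209]
ee_rot: [-3.125, 0.318, -0.001]
force: [0.4, -1.6, 6.4]
width: 0.255
now 20.525 [ 0.6573 -0.0397  0.1209] F [ 0.36 -1.58  6.4 ] w 0.255 q7 -1.85
 shift in current tool (mm) [ 0.16 27.2  -0.15]  shift in target tool [ 0.17 27.2  -0.14]  turn deg (tool) [-0.01 -0.02  0.01]
```

View pics/side9c.png

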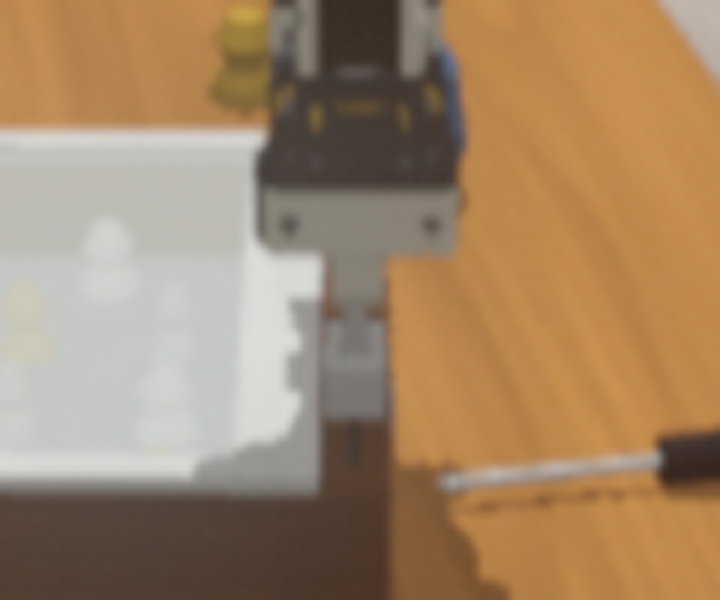

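```bash
python3 -m pendant '[[[0,-0.0015,0],[0,0,0],0.02],[[0,0,0],[0,0,0],0.02],[[0,0,0],[0,0,0],0.02]]';python3 -m pendant '[[[0,-0.0015,0],[0,0,0],0.02],[[0,0,0],[0,0,0],0.02],[[0,0,0],[0,0,0],0.02]]'
```

```text
clock: 20.95
position: [0.6576, -0.0385, 0.1209]
ee_rot: [3.125, -0.318, 0.001]
force: [0.8, -2.8, 5.7]
width: 0.258
clock: 21.32
position: [0.6579, -0.0371, 0.1209]
ee_rot: [3.125, -0.318, 0.0]
force: [-0.5, -1.7, 5.2]
width: 0.258
```

```bash
python3 -m pendant '[[[0,-0.0015,0],[0,0,0],0.02],[[0,0,0],[0,0,0],0.02],[[0,0,0],[0,0,0],0.02]]';python3 -m pendant '[[[0,-0.0015,0],[0,0,0],0.02],[[0,0,0],[0,0,0],0.02],[[0,0,0],[0,0,0],0.02]]'
```

```text
clock: 21.7
position: [0.658, -0.0365, 0.1208]
ee_rot: [3.124, -0.319, 0.0]
force: [-1.2, -3.8, 6.3]
width: 0.257
clock: 22.08
position: [0.6581, -0.0357, 0.1207]
ee_rot: [3.123, -0.32, -0.0]
force: [-0.8, -5.2, 6.1]
width: 0.259
```

```bash
python3 -m pendant '[[[0,-0.002,0],[0,0,0],0.02],[[0,0,0],[0,0,0],0.02],[[0,0,0],[0,0,0],0.02]]'; python3 -m pendant '[[[0,-0.002,0],[0,0,0],0.02],[[0,0,0],[0,0,0],0.02],[[0,0,0],[0,0,0],0.02]]'
```

```text
clock: 22.45
position: [0.6584, -0.0339, 0.1206]
ee_rot: [3.123, -0.32, -0.001]
force: [-0.4, -5.8, 4.5]
width: 0.257
clock: 22.82
position: [0.6588, -0.0318, 0.1205]
ee_rot: [3.123, -0.32, -0.001]
force: [-0.8, -5.7, 5.2]
width: 0.264
```

Run:
```python
from h import *
p,d=arm.get_image("side")
cv2.imwrite(f"pics/side10c.png",cv2.resize(p[140:240,220:340,::-1],None,fx=6,fy=6,interpolation=cv2.INTER_CUBIC))
w=casepts(.6518,-.0667,YAW)
for s in (0,.026,.028): print(proj("side",[w(-.013,-.02+s,.094),w(.013,-.02+s,.094),w(-.013,-.02+s,.07),w(.013,-.02+s,.07)]).round(1).tolist(), ((proj("side",[w(-.013,-.02+s,.094),w(.013,-.02+s,.094)])-[220,140]+.42)*6).round())
```

```text
[[273.5, 207.1], [284.1, 207.1], [273.5, 215.2], [284.0, 215.2]] [[324. 405.]
 [387. 405.]]
[[273.5, 201.5], [283.8, 201.5], [273.5, 209.5], [283.7, 209.5]] [[323. 371.]
 [386. 371.]]
[[273.5, 201.0], [283.8, 201.0], [273.5, 209.0], [283.7, 209.0]] [[323. 369.]
 [385. 369.]]
```

View pics/side10c.png

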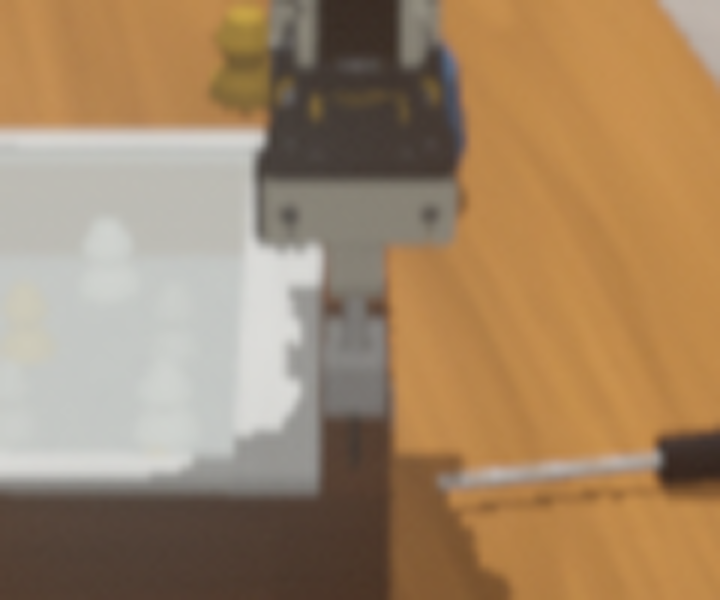

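```bash
python3 -m pendant '[[[0,0.002,0],[0,0,0],0.02],[[0,0.0015,0],[0,0,0],0.02],[[0,0.0015,0],[0,0,0],0.02],[[0,0,0],[0,0,0],0.02],[[0,0,0],[0,0,0],0.02]]'
python3 - <<'E'
from h import *
plan([0.652,-0.0664,0.121])
p,d=arm.get_image("side")
cv2.imwrite(f"pics/side11c.png",cv2.resize(p[140:240,220:340,::-1],None,fx=6,fy=6,interpolation=cv2.INTER_CUBIC))
E
```

```text
clock: 23.5
position: [0.6582, -0.0343, 0.1206]
ee_rot: [-3.125, 0.317, 0.0]
force: [0.7, 1.4, 0.9]
width: 0.261
now 23.5 [ 0.6582 -0.0343  0.1206] F [0.68 1.42 0.92] w 0.261 q7 -1.86
 shift in current tool (mm) [ 0.4  32.65 -0.4 ]  shift in target tool [ 0.42 32.65 -0.38]  turn deg (tool) [-0.04  0.01  0.04]
```

View pics/side11c.png

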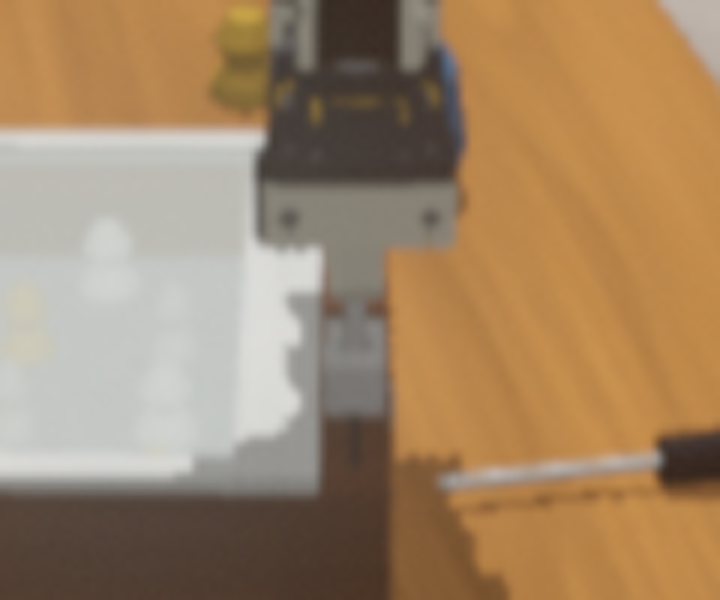

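```bash
python3 -m pendant '[[[0,0.001,0],[0,0,0],0.02],[[0,0,0],[0,0,0],0.02],[[0,0,0],[0,0,0],0.02]]'; python3 -m pendant '[[[0,0,0],[0,0,0],0.03],[[0,0,0],[0,0,0],0.05],[[0,0,0],[0,0,0],0.05],[[0,0,0],[0,0,0],0.05]]'
python3 - <<'E'
from h import *
p,d=arm.get_image("side")
cv2.imwrite(f"pics/side12c.png",cv2.resize(p[140:240,220:340,::-1],None,fx=6,fy=6,interpolation=cv2.INTER_CUBIC))
E
```

```text
clock: 23.92
position: [0.6579, -0.0359, 0.1207]
ee_rot: [-3.125, 0.318, 0.0]
force: [-0.5, 1.5, 2.0]
width: 0.258
clock: 24.42
position: [0.6579, -0.0363, 0.1207]
ee_rot: [3.125, -0.319, -0.0]
force: [0.3, -1.5, 0.4]
width: 0.537
```

View pics/side12c.png

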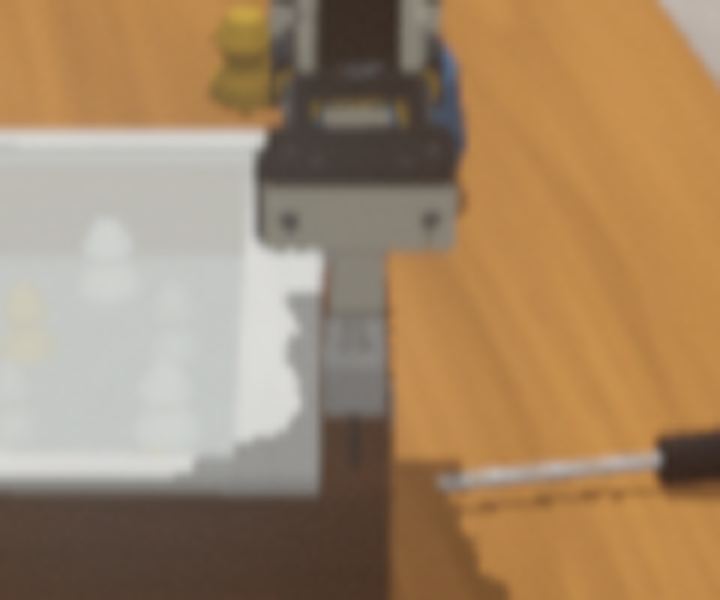

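Slide still at the far end (front edge ~row 415, started ~453). Raise and check the pin.

```bash
python3 -m pendant '[[[0,0,-0.02],[0,0,0],0.05],[[0,0,-0.03],[0,0,0],0.05],[[0,0,-0.03],[0,0,0],0.05],[[0,0,0],[0,0,0],0.05],[[0,0,0],[0,0,0],0.05]]'
python3 - <<'E'
from h import *
plan([0.6465,.0873,0.196])
p,d=arm.get_image("side")
cv2.imwrite(f"pics/side13c.png",cv2.resize(p[140:240,220:340,::-1],None,fx=6,fy=6,interpolation=cv2.INTER_CUBIC))
E
```

```text
clock: 25.1
position: [0.6576, -0.0362, 0.2002]
ee_rot: [3.125, -0.318, -0.001]
force: [-0.8, -0.1, -1.1]
width: 0.545
now 25.1 [ 0.6576 -0.0362  0.2002] F [-0.82 -0.13 -1.11] w 0.545 q7 -1.85
 shift in current tool (mm) [ -35.74 -118.71    4.16]  shift in target tool [ -35.74 -118.71    4.17]  turn deg (tool) [ 0.01  0.04 -0.  ]
```

View pics/side13c.png

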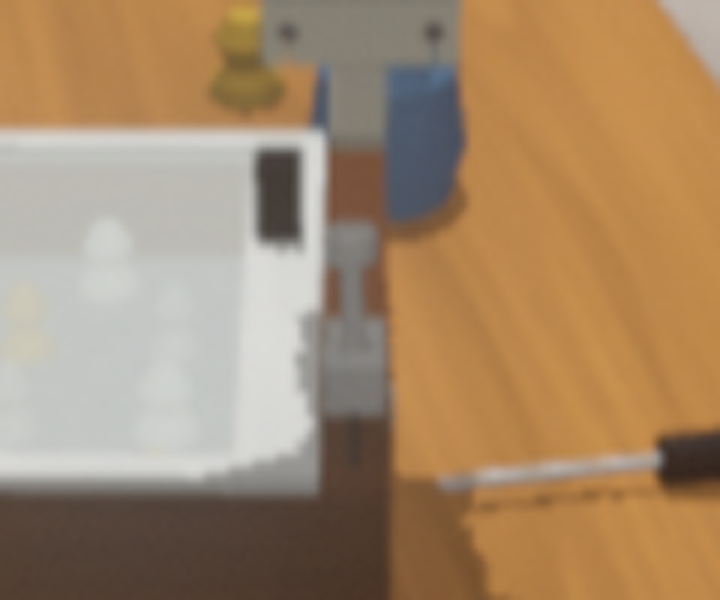

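```bash
python3 -m pendant '[[[-0.009,-0.030,0],[0,0,0],0.05],[[-0.009,-0.030,0],[0,0,0],0.05],[[-0.009,-0.030,0],[0,0,0],0.05],[[-0.0087,-0.0287,0],[0,0,0],0.05],[[0,0,0.02],[0,0,0],0.05],[[0,0,0.035],[0,0,0],0.05],[[0,0,0],[0,0,0],0.05],[[0,0,0],[0,0,0],0.05],[[0,0,0],[0,0,0],0.05]]'
python3 - <<'E'
from h import *
plan([0.6467,.0874,0.087])
for n in("top","side"):
    p,d=arm.get_image(n); np.savez(f"/tmp/{n}b.npz",p=p,d=d)
    a=p[:,:,::-1]; a=a[110:220,200:330] if n=="top" else a[120:220,210:330]
    cv2.imwrite(f"pics/{n}14c.png",cv2.resize(a,None,fx=6,fy=6,interpolation=cv2.INTER_CUBIC))
E
```

```text
clock: 26.28
position: [0.6477, 0.0874, 0.1471]
ee_rot: [-3.125, 0.319, -0.003]
force: [-0.1, -0.8, -0.1]
width: 0.547
now 26.275 [0.6477 0.0874 0.1471] F [-0.13 -0.78 -0.14] w 0.547 q7 -2.05
 shift in current tool (mm) [-1.13  0.26 60.07]  shift in target tool [-1.02  0.21 60.08]  turn deg (tool) [-0.05 -0.11 -0.01]
```

View pics/side14c.png

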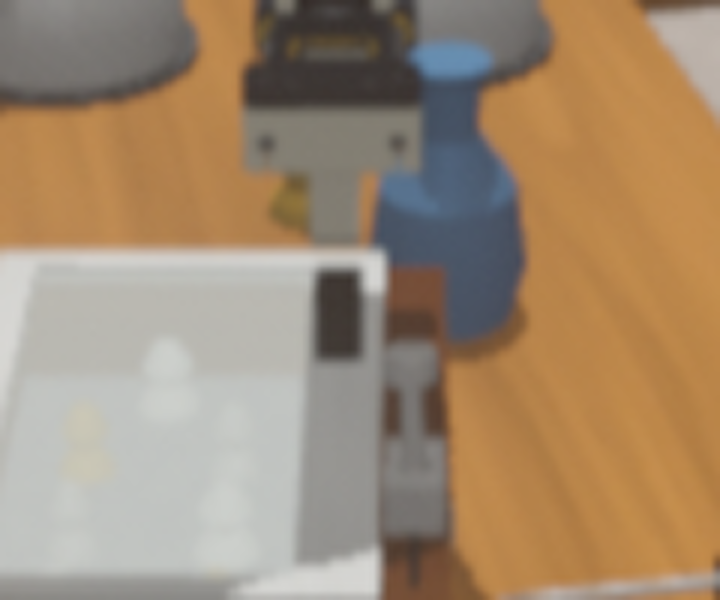

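View pics/top14c.png

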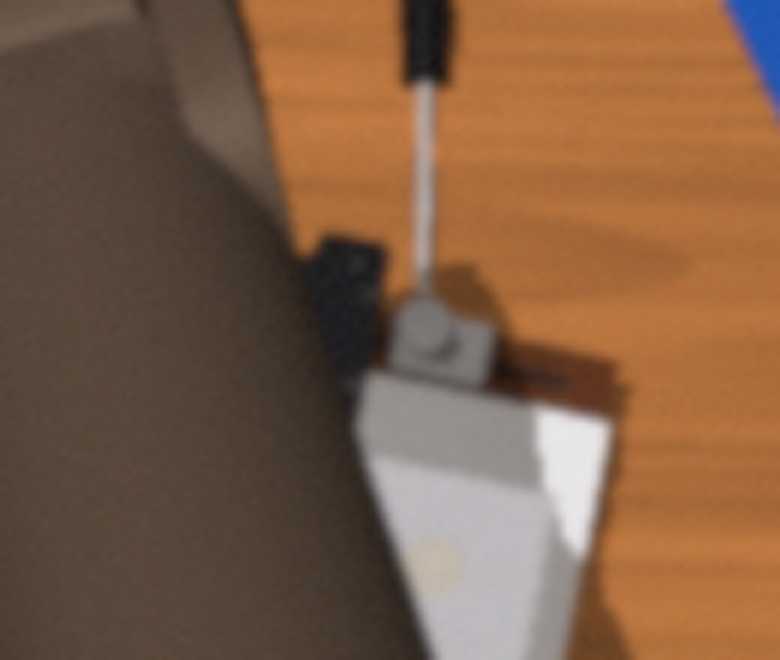

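Run:
```python
from h import *
h1=atz("top",[[698/6+170-.42,338/6+110-.42]],.144)[0]; h2=atz("top",[[432/6+200-.42,326/6+110-.42]],.144)[0]
# slide far right corners
s2=atz("top",np.array([[386,374],[492,386],[498,322]])/6+[200,110]-.42,.094)
s1=atz("top",np.array([[633,387],[727,402]])/6+[170,110]-.42,.094)
print(h1,h2,"\n",s2,"\n",s1)
R=down(YAW)
c2=s2[1]+np.array(casepts(0,0,YAW)(.013,.02,0)); print("slide centre2",c2,"head rel (case x,-y)",R.inv().apply(h2-c2))
# side
print("side head", atz("side",np.array([[412,350],[417,400]])/6+[210,120]-.42,.144), "before then")
print(atz("side",np.array([[416,398]])/6+[210,120]-.42,.144))
```

```text
[ 0.65058097 -0.06725858  0.144     ] [ 0.65554182 -0.03228835  0.144     ] 
 [[ 0.64448243 -0.0152953   0.094     ]
 [ 0.63927579 -0.06046365  0.094     ]
 [ 0.66702101 -0.06336011  0.094     ]] 
 [[ 0.63885169 -0.043819    0.094     ]
 [ 0.63235793 -0.08385471  0.094     ]]
slide centre2 [ 0.65604102 -0.04349524  0.094     ] head rel (case x,-y) [-0.00274835 -0.01087612 -0.05      ]
side head [[ 0.65851154 -0.0295935   0.144     ]
 [ 0.65173687 -0.0703197   0.144     ]] before then
[[ 0.65168178 -0.06866781  0.144     ]]
```

```bash
python3 -m pendant '[[[0,0,-0.03],[0,0,0],0.06],[[0,0,-0.025],[0,0,0],0.06],[[0.009,0.031,0],[0,0,0],0.06],[[0.009,0.031,0],[0,0,0],0.06],[[0.009,0.031,0],[0,0,0],0.06],[[0.008,0.034,0],[0,0,0],0.06],[[0,0,0],[0,0,0],0.06],[[0,0,0],[0,0,0],0.06]]'; python3 -c "
from h import *
plan([0.6572,-0.0403,0.121])"
```

```text
clock: 27.38
position: [0.6557, -0.0435, 0.2012]
ee_rot: [-3.125, 0.318, -0.001]
force: [0.4, 0.8, -0.4]
width: 0.651
now 27.375 [ 0.6557 -0.0435  0.2012] F [ 0.39  0.82 -0.38] w 0.651 q7 -1.83
 shift in current tool (mm) [ 0.75 -3.38 80.21]  shift in target tool [ 0.79 -3.44 80.2 ]  turn deg (tool) [-0.05 -0.03  0.01]
```

```bash
python3 -m pendant '[[[0.0008,-0.0034,0.02],[0,0,0],0.06],[[0,0,0.03],[0,0,0],0.06],[[0,0,0.026],[0,0,0],0.06],[[0,0,0],[0,0,0],0.06],[[0,0,0],[0,0,0],0.06],[[0,0,0],[0,0,0],0.045],[[0,0,0],[0,0,0],0.035],[[0,0,0],[0,0,0],0.029],[[0,0,0],[0,0,0],0.029],[[0,0,0],[0,0,0],0.029]]' 4; python3 -m pendant '[[[0,0,0],[0,0,0],0.029],[[0,0,0],[0,0,0],0.029],[[0,0,0],[0,0,0],0.029]]'; python3 -c "
from h import *
plan([0.6572,-0.0403,0.121])"
```

```text
clock: 28.62
position: [0.657, -0.041, 0.1247]
ee_rot: [3.125, -0.319, -0.0]
force: [0.7, -0.1, 0.2]
width: 0.318
clock: 29.0
position: [0.657, -0.041, 0.1247]
ee_rot: [3.125, -0.318, -0.0]
force: [-0.1, 0.5, -0.0]
width: 0.315
now 29.0 [ 0.657  -0.041   0.1247] F [-0.06  0.48 -0.02] w 0.315 q7 -1.85
 shift in current tool (mm) [ 0.02 -0.69  3.7 ]  shift in target tool [ 0.02 -0.69  3.7 ]  turn deg (tool) [ 0.  0. -0.]
```

Head is constrained to about ±2.5 mm now with no force. Open, rise, look.

```bash
python3 -m pendant '[[[0,0,0],[0,0,0],0.045],[[0,0,0],[0,0,0],0.05],[[0,0,0],[0,0,0],0.05],[[0,0,-0.02],[0,0,0],0.05],[[0,0,-0.03],[0,0,0],0.05],[[0,0,-0.025],[0,0,0],0.05],[[0,0,0],[0,0,0],0.05]]'; python3 -m pendant '[[[-0.009,-0.031,0],[0,0,0],0.05],[[-0.009,-0.031,0],[0,0,0],0.05],[[-0.009,-0.031,0],[0,0,0],0.05],[[-0.0084,-0.0306,0],[0,0,0],0.05],[[0,0,0.02],[0,0,0],0.05],[[0,0,0.035],[0,0,0],0.05],[[0,0,0],[0,0,0],0.05],[[0,0,0],[0,0,0],0.05],[[0,0,0],[0,0,0],0.05]]'
python3 - <<'E'
from h import *
plan([0.6467,.0874,0.087])
for n in("top","side"):
    p,d=arm.get_image(n)
    a=p[:,:,::-1]; a=a[110:220,200:330] if n=="top" else a[120:220,210:330]
    cv2.imwrite(f"pics/{n}15c.png",cv2.resize(a,None,fx=6,fy=6,interpolation=cv2.INTER_CUBIC))
E
```

```text
clock: 29.88
position: [0.6584, -0.0409, 0.2019]
ee_rot: [-3.125, 0.318, -0.007]
force: [0.4, -0.3, -0.8]
width: 0.541
clock: 31.0
position: [0.6481, 0.0873, 0.1461]
ee_rot: [-3.125, 0.319, -0.003]
force: [0.0, 0.1, -0.7]
width: 0.543
now 31.0 [0.6481 0.0873 0.1461] F [ 0.04  0.11 -0.7 ] w 0.543 q7 -2.05
 shift in current tool (mm) [-1.52  0.28 59.09]  shift in target tool [-1.41  0.23 59.09]  turn deg (tool) [-0.05 -0.11 -0.01]
```

View pics/side15c.png

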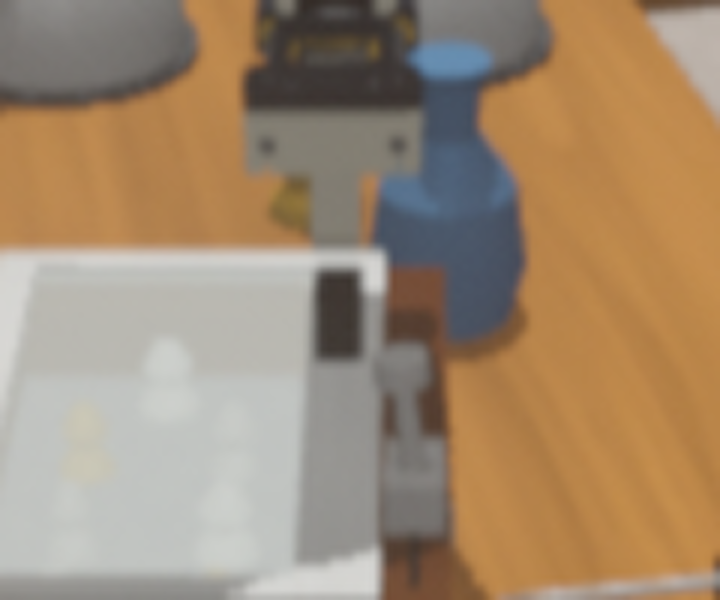

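View pics/top15c.png

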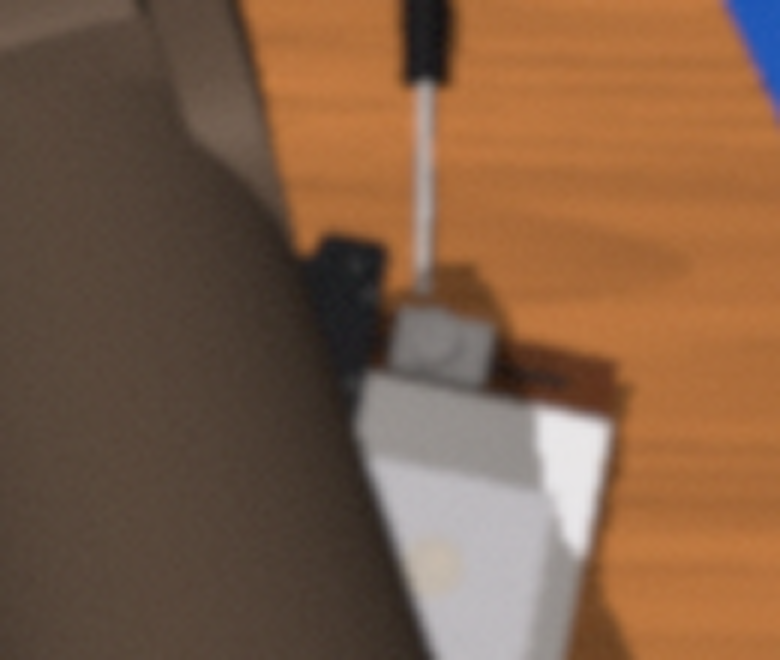

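Run:
```python
from h import *
h=atz("top",[[437/6+200-.42,340/6+110-.42]],.144)[0]; s=atz("side",[[404/6+210-.42,356/6+120-.42]],.144)[0]
b=np.array([.6518,-.0667,0.144]); R=down(YAW)
for q in(h,s,np.array([.6518+.2016*.0275,-.0667+.98*.0275,.144])): print(q.round(4),"case dx, dy from bore0 (mm)",(R.inv().apply(q-b)*[1,-1,1]*1000).round(1))
a=cv2.imread("pics/top15c.png")[280:400,370:520]; cv2.imwrite("pics/z.png",cv2.resize(a,None,fx=4,fy=4,interpolation=cv2.INTER_CUBIC))
a=cv2.imread("pics/side15c.png")[320:560,350:480]; cv2.imwrite("pics/z2.png",cv2.resize(a,None,fx=3,fy=2.4,interpolation=cv2.INTER_CUBIC))
```

```text
[ 0.6498 -0.0343  0.144 ] case dx, dy from bore0 (mm) [-8.5 31.3 -0. ]
[ 0.6542 -0.0339  0.144 ] case dx, dy from bore0 (mm) [-4.3 32.6 -0. ]
[ 0.6573 -0.0397  0.144 ] case dx, dy from bore0 (mm) [-0.  27.5  0. ]
```

View pics/z.png

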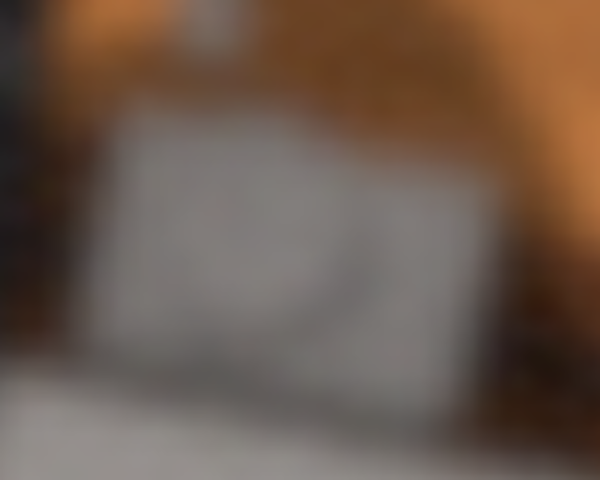

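View pics/z2.png

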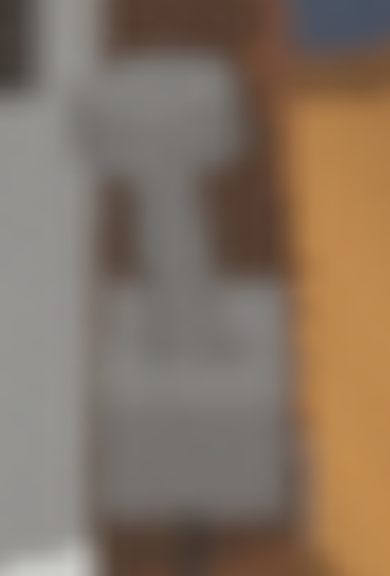

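```bash
python3 -m pendant '[[[0,0,-0.03],[0,0,0],0.055],[[0,0,-0.025],[0,0,0],0.055],[[0.0075,0.030,0],[0,0,0],0.055],[[0.0075,0.030,0],[0,0,0],0.055],[[0.0075,0.030,0],[0,0,0],0.055],[[0.0065,0.030,0],[0,0,0],0.055],[[0,0,0],[0,0,0],0.055],[[0,0,0],[0,0,0],0.055],[[0,0,0],[0,0,0],0.055]]'; python3 -c "
from h import *
plan([0.6532,-0.0355,0.123])"
```

```text
clock: 32.22
position: [0.6516, -0.0345, 0.2]
ee_rot: [-3.125, 0.315, -0.0]
force: [0.1, -0.2, -0.2]
width: 0.597
now 32.225 [ 0.6516 -0.0345  0.2   ] F [ 0.06 -0.23 -0.22] w 0.597 q7 -1.85
 shift in current tool (mm) [ 1.73  0.73 76.97]  shift in target tool [ 1.75  0.66 76.97]  turn deg (tool) [-0.05 -0.01  0.11]
```

```bash
python3 -m pendant '[[[0.0017,0.0007,0.02],[0,0,0],0.055],[[0,0,0.03],[0,0,0],0.055],[[0,0,0.027],[0,0,0],0.055],[[0,0,0],[0,0,0],0.055],[[0,0,0],[0,0,0],0.055],[[0,0,0],[0,0,0],0.04],[[0,0,0],[0,0,0],0.02],[[0,0,0],[0,0,0],0.02],[[0,0,0],[0,0,0],0.02],[[0,0,0],[0,0,0],0.02]]' 6; python3 -m pendant '[[[0.002,0.001,0],[0,0,0],0.02],[[0.002,0.001,0],[0,0,0],0.02],[[0.002,0.001,0],[0,0,0],0.02],[[0,0,0],[0,0,0],0.02],[[0,0,0],[0,0,0],0.02]]'
python3 - <<'E'
from h import *
plan([0.6575,-0.0394,0.121])
p,d=arm.get_image("side")
cv2.imwrite(f"pics/side16c.png",cv2.resize(p[140:240,220:340,::-1],None,fx=6,fy=6,interpolation=cv2.INTER_CUBIC))
E
```

```text
clock: 33.48
position: [0.6531, -0.0373, 0.1229]
ee_rot: [3.125, -0.318, 0.0]
force: [0.1, -0.2, 1.2]
width: 0.261
clock: 34.1
position: [0.6584, -0.0412, 0.1228]
ee_rot: [-3.125, 0.318, -0.0]
force: [0.5, 1.1, 1.4]
width: 0.257
now 34.1 [ 0.6584 -0.0412  0.1228] F [0.53 1.14 1.41] w 0.257 q7 -1.85
 shift in current tool (mm) [-1.22 -1.62  1.75]  shift in target tool [-1.22 -1.62  1.75]  turn deg (tool) [-0.   -0.01  0.  ]
```

View pics/side16c.png

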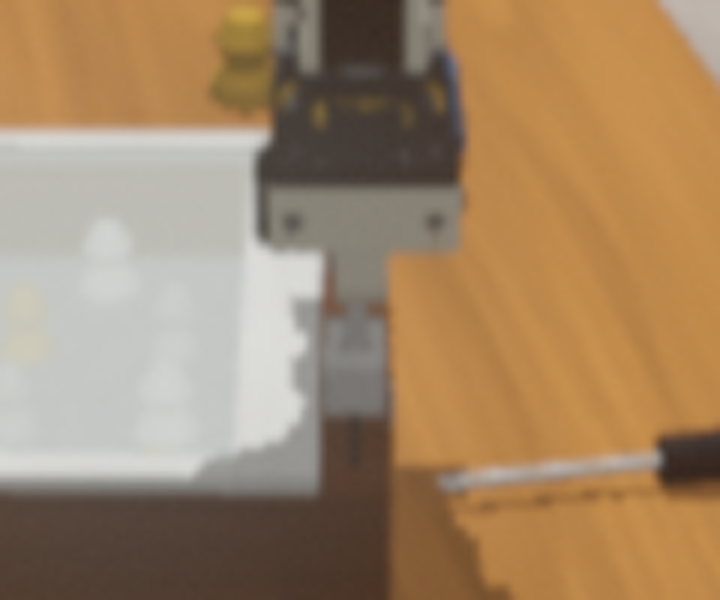

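```bash
python3 -m pendant '[[[-0.0005,-0.0015,0],[0,0,0],0.02],[[0,0,0],[0,0,0],0.02],[[0,0,0],[0,0,0],0.02],[[0,0,0],[0,0,0],0.03],[[0,0,0],[0,0,0],0.04],[[0,0,0],[0,0,0],0.05],[[0,0,0],[0,0,0],0.05]]' ; python3 -m pendant '[[[0,0,-0.02],[0,0,0],0.05],[[0,0,-0.03],[0,0,0],0.05],[[0,0,-0.028],[0,0,0],0.05],[[-0.009,-0.031,0],[0,0,0],0.05],[[-0.009,-0.031,0],[0,0,0],0.05],[[-0.009,-0.031,0],[0,0,0],0.05],[[-0.0094,-0.0335,0],[0,0,0],0.05],[[0,0,0],[0,0,0],0.05],[[0,0,0],[0,0,0],0.05]]'
python3 - <<'E'
from h import *
plan([0.6467,.0874,0.087])
for n in("top","side"):
    p,d=arm.get_image(n)
    a=p[:,:,::-1]; a=a[110:220,200:330] if n=="top" else a[120:220,210:330]
    cv2.imwrite(f"pics/{n}17c.png",cv2.resize(a,None,fx=6,fy=6,interpolation=cv2.INTER_CUBIC))
E
```

```text
clock: 35.02
position: [0.658, -0.0396, 0.1226]
ee_rot: [-3.125, 0.318, 0.0]
force: [-0.3, -0.3, 0.2]
width: 0.536
clock: 36.15
position: [0.648, 0.0909, 0.2006]
ee_rot: [3.125, -0.318, 0.0]
force: [0.8, -0.9, -0.2]
width: 0.545
now 36.15 [0.648  0.0909 0.2006] F [ 0.82 -0.87 -0.2 ] w 0.545 q7 -2.05
 shift in current tool (mm) [ -0.58   3.62 113.64]  shift in target tool [ -0.57   3.7  113.64]  turn deg (tool) [ 0.04 -0.01 -0.01]
```

View pics/side17c.png

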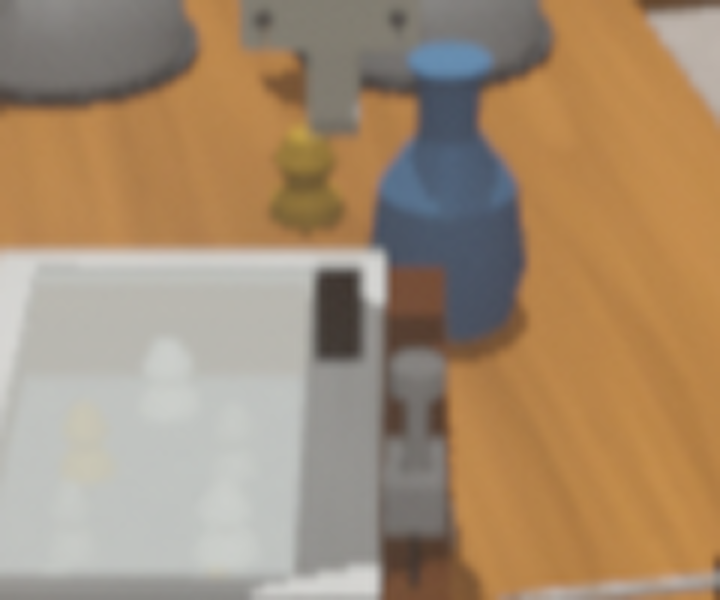

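View pics/top17c.png

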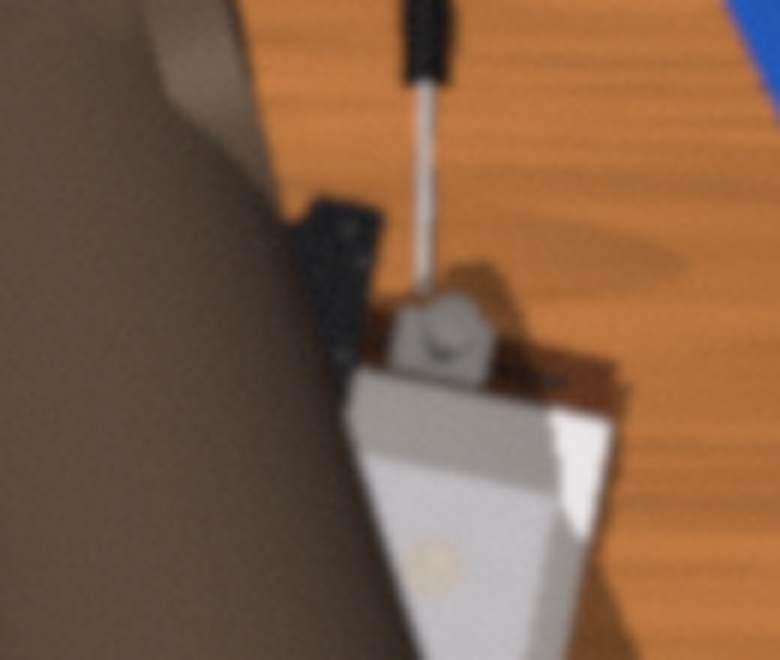

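The pin is upright now: in the side view its head is at column ~416 directly over its base at ~415, and the slide is at its far end. On to the knob.

```bash
python3 -m pendant '[[[-0.0006,0.0036,0.02],[0,0,0],0.05],[[0,0,0.03],[0,0,0],0.05],[[0,0,0.03],[0,0,0],0.05],[[0,0,0.02],[0,0,0],0.05],[[0,0,0.0136],[0,0,0],0.05],[[0,0,0],[0,0,0],0.05],[[0,0,0],[0,0,0],0.05],[[0,0,0],[0,0,0],0.05]]'; python3 -c "
from h import *
plan([0.6467,.0874,0.087])"
```

```text
clock: 37.25
position: [0.6473, 0.0882, 0.0881]
ee_rot: [-3.125, 0.318, -0.002]
force: [-0.2, -0.4, -0.5]
width: 0.543
now 37.25 [0.6473 0.0882 0.0881] F [-0.22 -0.42 -0.54] w 0.543 q7 -2.07
 shift in current tool (mm) [-0.42  0.87  1.12]  shift in target tool [-0.42  0.87  1.13]  turn deg (tool) [-0.03 -0.09 -0.01]
```

```bash
python3 -m pendant '[[[0,0,0],[0,0,0],0.01],[[0,0,0],[0,0,0],0.01],[[0,0,0],[0,0,0],0.01],[[0,0,0],[0,0,0],0.01],[[0,0,0],[0,0,0],0.01]]' 25; python3 -m pendant '[[[-0.0007,0,-0.0045],[0,0,0],0.01],[[-0.0014,0,-0.005],[0,0,0],0.01],[[-0.0017,0,-0.0047],[0,0,0],0.01],[[0,0,0],[0,0,0],0.01],[[0,0,0],[0,0,0],0.01]]'
```

```text
clock: 37.88
position: [0.6465, 0.0874, 0.0871]
ee_rot: [3.125, -0.319, -0.001]
force: [-1.6, -3.1, 2.0]
width: 0.197
clock: 38.5
position: [0.6427, 0.0883, 0.1013]
ee_rot: [3.125, -0.319, -0.001]
force: [-2.3, -4.9, -3.2]
width: 0.192
```

The lid is free (14 mm up at about 3 N). I'll continue along the arc.

```bash
python3 -m pendant '[[[-0.0025,0,-0.0070],[0,0,0],0.01],[[-0.0026,0,-0.0069],[0,0,0],0.01],[[-0.0030,0,-0.0068],[0,0,0],0.01],[[-0.0033,0,-0.0066],[0,0,0],0.01],[[-0.0036,0,-0.0065],[0,0,0],0.01],[[-0.0038,0,-0.0063],[0,0,0],0.01],[[0,0,0],[0,0,0],0.01]]'
python3 - <<'E'
from h import *
plan([0.6467,.0874,0.087])
p,d=arm.get_image("side")
cv2.imwrite(f"pics/side18c.png",cv2.resize(p[90:260,150:350,::-1],None,fx=3.5,fy=3.5,interpolation=cv2.INTER_CUBIC))
E
```

```text
clock: 39.38
position: [0.6239, 0.0923, 0.142]
ee_rot: [3.125, -0.318, -0.001]
force: [-1.5, -5.1, -4.0]
width: 0.196
now 39.375 [0.6239 0.0923 0.142 ] F [-1.53 -5.08 -3.97] w 0.196 q7 -2.07
 shift in current tool (mm) [23.31  0.19 54.95]  shift in target tool [23.29  0.22 54.96]  turn deg (tool) [0.04 0.02 0.  ]
```

View pics/side18c.png

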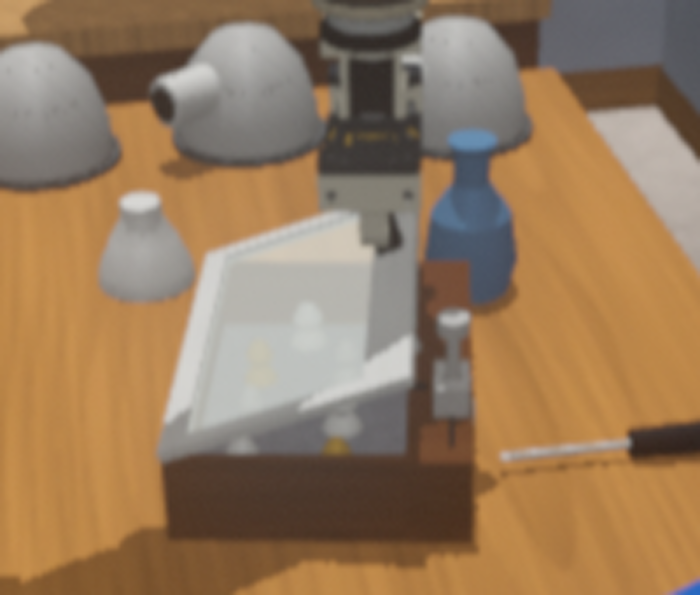

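```bash
python3 -m pendant '[[[-0.0041,0,-0.0061],[0,0,0],0.01],[[-0.0044,0,-0.0060],[0,0,0],0.01],[[-0.0046,0,-0.0058],[0,0,0],0.01],[[-0.0049,0,-0.0055],[0,0,0],0.01],[[-0.0051,0,-0.0053],[0,0,0],0.01],[[-0.0053,0,-0.0051],[0,0,0],0.01],[[-0.0056,0,-0.0048],[0,0,0],0.01],[[-0.0057,0,-0.0046],[0,0,0],0.01],[[0,0,0],[0,0,0],0.01],[[0,0,0],[0,0,0],0.01]]'
python3 - <<'E'
from h import *
plan([0.6467,.0874,0.087])
p,d=arm.get_image("side"); q,_=arm.get_image("top"); cv2.imwrite("pics/top19.png",q[:,:,::-1])
np.savez("/tmp/s19.npz",p=p,d=d)
cv2.imwrite(f"pics/side19c.png",cv2.resize(p[90:260,150:350,::-1],None,fx=3.5,fy=3.5,interpolation=cv2.INTER_CUBIC))
m=arm.masks_of("side","lid")
P=cloud("side",d)
w=Ro.from_rotvec([0,0,YAW])
if m:
    X=P[m[0]["pixels"]]; X=X[~np.isnan(X[:,0])]
    L=w.inv().apply(X-[0,0,.07]); 
    A=np.c_[L[:,0],np.ones(len(L))]
    k=np.ones(len(L),bool)
    for _ in range(6):
        c=np.linalg.lstsq(A[k],L[k,2],rcond=None)[0]; r=L[:,2]-A@c; k=abs(r)<.008
    print(m[0]["conf"],"lid slope deg",np.degrees(np.arctan(c[0])),k.mean())
E
```

```text
clock: 40.67
position: [0.5851, 0.1007, 0.185]
ee_rot: [3.125, -0.318, -0.0]
force: [-0.5, -5.4, -2.3]
width: 0.195
now 40.675 [0.5851 0.1007 0.185 ] F [-0.51 -5.44 -2.34] w 0.195 q7 -2.1
 shift in current tool (mm) [62.98  0.57 98.03]  shift in target tool [62.96  0.58 98.04]  turn deg (tool) [0.01 0.01 0.01]
0.65 lid slope deg 39.42989911488218 0.971214953271028
```

View pics/side19c.png

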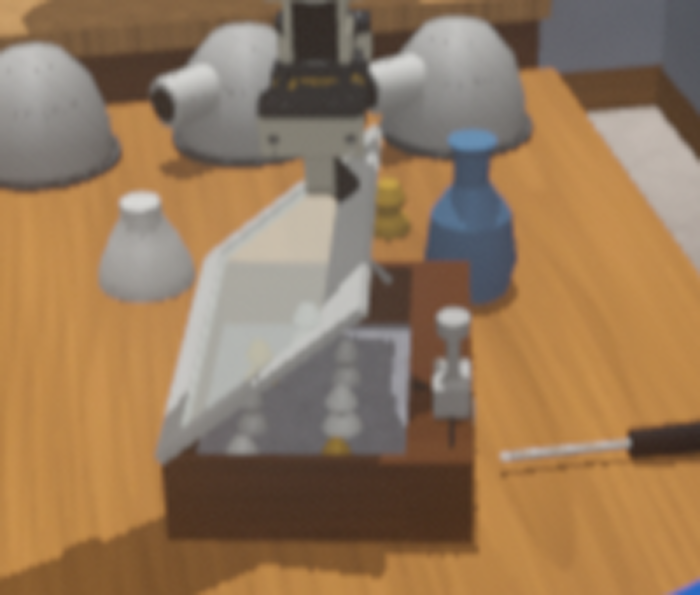

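View pics/top19.png

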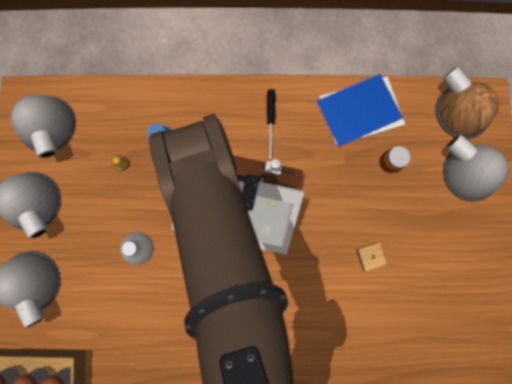

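```bash
python3 -m pendant '[[[-0.0005,0,-0.0004],[0,0,0],0.01],[[0,0,0],[0,0,0],0.01],[[0,0,0],[0,0,0],0.01],[[0,0,0],[0,0,0],0.01]]' && python3 -c "
from cell import arm
o=arm.observe(); print(abs(o['dq']).max(), o['force'])
print(arm.sign_off())"
```

```text
clock: 41.32
position: [0.5848, 0.1007, 0.1853]
ee_rot: [3.125, -0.318, -0.0]
force: [-1.2, -5.8, -4.4]
width: 0.194
0.0011651784808715368 [-1.20875929 -5.7730283  -4.43243847]
the job is handed in; nothing more can be done
None
```

I handed in the job at 41.3 s with the lid held open at about 40°. The pin is standing in the slide, and the slide is at its far end.

- **Pin:** I took the key pin from its rest and stood it in the slide's bore before touching the lid.
- **Tug:** The lid stopped hard after about 5 mm at the knob, at 30 N, so it was caught.
- **Slide:** I let go of the knob, took the pin lightly by its head and pushed the slide along +y until it stopped. That left the pin leaning about 7°. My first try at straightening it left it leaning towards the lid, so I took the head again and set it straight.
- **Lid:** It then came up at about 3–5 N and is still gripped by the knob.

**Last checks:**
- A fit to the depth picture gave 39.4° for the lid, before a final nudge of about 0.6 mm.
- The arm was still, with about 7 N on the wrist.
- The pin looked upright in the side picture, and its lean is only judged by eye.
- The slide's end position was judged from the side picture and the build-up of resistance, good to about 1.5 mm. A rough slide-centre estimate from the top picture fell about 4 mm short of full travel, but its corner readings were poor, and the freed lid supports the far end.
- The lamp foot, finial, jar and screwdriver looked unmoved. The vase did too in the side picture, though the arm mostly hides it from above.

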